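# Stack the bisque totes without nesting them

## Task

Take the upper of the two empty totes nested on the sloping stand, turn it to face the opposite way to the packed tote on the bench, and set it down on that one so that it stacks fully home on the ledges instead of nesting onto the cups. Then stand the loose bisque beaker upright inside it, and cap it with the last tote from the stand, again facing opposite to the tote below it and fully home. Set the totes and the beaker down rather than dropping them, and leave the packed tote, its cups and everything else on the bench where they are.

Things in the scene. Friction and masses are not known exactly. Their poses are not given: they have to be found in the camera images.
- tote_a: The packed tote on the bench, two cups in it. Grey, slippery plastic stack-nest tote, walls drafted 9 degrees outward. Origin: centre of its underside; z up, x along its length to its cut-down front end. Base 160 (x) x 100 (y) mm with 4 notches in its edge, floor 3 thick, height 85, over the rim 200 x 140. Facing: front end's rim has only its corners, the middle 72 mm is cut down. About 0.32 kg.
- tote_b: Empty tote like tote_a in shape, sizes and axes; 0.21 to 0.35 kg. Starts nested in tote_c on the sloping stand, facing as tote_c, its underside 36 mm above tote_c's along the slope's normal. It draws out freely along its own z axis (clear after 55 mm).
- tote_c: Last empty tote like tote_a in shape, sizes and axes; 0.21 to 0.35 kg. Starts on the sloping stand's deck under tote_b, held by gravity only; draws off along its own z axis.
- front_a (a point): Middle of tote_a's cut-down front lip: x +85, y 0, z +40 mm from its origin.
- front_b (a point): The same point on tote_b.
- front_c (a point): The same point on tote_c.
- rim_a (a point): Top of tote_a's rim in mid-thickness on the -y long side: x -8, y -65, z 85 mm (the +y side mirrors it). The rim is a vertical band 10 mm thick, 26 deep (z 59 to 85; |y| 60 to 70), along both long sides and the back end. Pinch the band here along the tote's z, fingertips at most 24 mm below the rim: below the band the wall slopes inward.
- rim_b (a point): The same point on tote_b (uphill side on the stand). Nested, tote_c's rim lies 36 mm below tote_b's.
- rim_c (a point): The same point on tote_c (uphill side on the stand, about 184 mm above the bench: lift tote_b well over it before turning).
- ledges_a (a point): Centre between tote_a's four ledges, z 75 mm. Along each long side, columns at x -64 and +41 end in ledges 14 mm wide reaching in to |y| 36, 10 below the rim (below z 35: 26 wide, in to |y| 30). A tote turned half round to this one rests here, underside at z 75, with 10 mm play in x and y inside the rim; facing the same way its notches pass and it sinks to z 36 (nested).
- ledges_b (a point): The same point on tote_b: tote_c's underside centre belongs here.
- stand: Fixed white sheet-metal stand on tube legs. Origin: centre of its footprint on the bench; low side towards its own -x (about the robot). Deck 146 x 220 mm sloping 28 degrees up towards +x, its centre 78 mm above the bench, a 22 mm lip at the low edge. Totes lie across it: their x along the stand's +y, their z along the slope's normal, their +y sides downhill.
- cup_1: Bisque cup, 54 mm across, 56 high, standing in tote_a. Origin: centre of its foot.
- cup_2: Bisque cup, 54 mm across, 52 high, standing in tote_a. Origin: centre of its foot.
- beaker: The loose bisque beaker on the bench: open, 62 mm across from mid-height up to the rim (53 at the foot), 66 high, wall 5. Origin: centre of its foot, z up. About 0.16 kg. It fits under the next tote only standing upright on the tote's floor; grip it across its outside.
- bud_vase: Bystander: bisque bud vase with narrow neck and flared lip, 72 mm across, 110 high. Origin: centre of its foot.
- paddle: Bystander: flat wooden paddle, 265 x 75 x 12 mm. Origin: under the joint of blade and handle.
- trim_tool: Bystander: trimming loop tool with wooden handle, 165 mm long, 14 high.
- wood_rib: Bystander: flat wooden rib, 95 x 55 x 8 mm.
- water_bowl: Bystander: white bowl, 136 mm across, 50 high.
- clay_block: Bystander: block of clay, 130 x 110 x 90 mm.
Mind the look-alikes: they are no part of the job. Leave any blue look-alike of the tote_b alone.

How it is judged:
By the outcome, as a careful person would: the job done as asked, in the order asked, and still so for the second after the job is handed in, with the robot touching nothing.
It also fails if it takes over 72 s, if anything falls off the work surface, if the arm or the gripper's body presses on something with over 40 N, if the wrist force passes 120 N, or if a joint passes its speed limit or range.

## Robot

A 6-joint arm with a two-finger parallel gripper is mounted at the origin on the work surface. World frame = base frame: x ahead of the robot, y to its left, z up, the work surface at z = 0. Lengths are in mm, angles in rad, forces in N, time in s.
With the tool pointing down it reaches from about 275 to 875 mm from the base axis. Payload 12.5 kg.
Tool frame: the origin (TCP) lies midway between the tips of the shut fingers; the grasp point (between the pads) lies 19 mm behind it; z points along the fingers, y is the line along which they close (so a half turn about z gives the same grasp; the last joint's range is limited). The gripper opens to 85 mm and grips with 20 to 120 N. Pads are 22 mm wide; open, the fingers measure 114 mm over their backs; the gripper's body (76 mm by 85 mm) begins 54 mm behind the grasp point. The pads swing forward as they close: fully open they stand 13 mm farther back than shut.
Start: joints at [-1.425, 0.351, 1.652, -0, 1.139, -0.085], TCP at [125.837, -535.397, 231.29] pointing down, gripper open.
Joint ranges: [-2.75, 2.75], [-0.79, 2.1], [0.01, 2.65], [-1.57, 4.71], [0.07, 3.14], [-2.87, 2.87]. Speed limits (rad/s): [2.22, 2.22, 2.79, 3.14, 3.14, 3.14].

## Interface

Orientations are given as [roll, pitch, yaw] about the fixed x, y, z axes, in that order (R = Rz(yaw) Ry(pitch) Rx(roll)).
In Python, from bench import telemetry, get_image, camera_params, ticket gives the robot as it stands. The module is installed in compiled form; this text tells all that it offers.
- The arm moves only by the tool arm_command, never from a script. Its argument "deltas" is a list of rows, each a list of 5 numbers: the shift along the tool's x, y, z scaled (see below), then the turn about the tool's z scaled (see below), then the opening, from -1 (shut) to 1 (fully open). In form: [[dx, dy, dz, yaw, hand], ...]. A call has 1 to 20 rows; each row is the pose to reach, as a shift and turn from the pose commanded when the call began, along the tool's axes at that moment; what a row does not reach only later rows make up. The controller multiplies each number of a shift by 0.15 m and each number of a turn by 30 degrees. A row lasts 1/10 s, in which the tool goes at most 50 mm and 8.59 degrees, less where a joint would pass 70% of its speed; a pose out of reach is approached as far as the arm can. A call with a number of a shift or a turn outside -1 to 1 is refused whole. A call with a gripper value outside its range is refused whole. The fingers move at their own pace and stop on an object; "newtons" is the grip in N (left out, the last holds). Time passes only in rows, so rows that repeat a pose let the fingers close. It gives the time, the measured TCP pose, the force, the opening and the grip force at its end, in the units of the state.
- telemetry.observe(): the state, without advancing time (a new reading comes with each control period).
- get_image(name): name is "side" or "top" or "wrist"; returns (picture, depth): 420x560x3 uint8, red, green, blue; 420x560 float32, mm along the optical axis (not along the pixel's ray), 0 where there is no reading.
- camera_params(name): a dict with "K" (3x3 intrinsics, pixels), "rvec" (rotation vector, rad) and "tvec" (3), from world to camera coordinates, as OpenCV has them. Camera axes: x right, y down, z forward; pixel columns grow to the right and rows downward; lengths in mm; the calibration is good to about 2 mm. A picture is of the moment at which its call begins: read the wrist's pose just before it. camera_params takes no time and is no camera call; for the wrist camera it gives the pose at the moment of the call.
- ticket.finish_job(): hands the job in; it is judged then, once.
The state is a dict: "t": time; "joint_pos": joint angles; "joint_vel": joint speeds; "effort": joint torques, N m; "tool_pos": TCP position; "orientation": TCP orientation; "ft_force": force on the tool from outside, world axes, zero at the start; "wrist_torque": the same for the moment, N m; "width": finger opening in mm; "grip_force": force on a finger pad.
Only numpy, scipy, OpenCV 4.12 (cv2) and the standard library are available. Lean on these libraries where they do the work, as an engineer would, in place of code of your own. Each camera call takes 0.05 s, during which the arm holds its last target. There are 200 camera calls.

## Working session

There is one attempt and no reset: what is moved stays moved. The work goes in short steps, Python scripts to look and compute and a tool call to move; the robot and the scene stay as the last step left them, time stands still between calls to the robot, and variables do not carry over. Pictures are saved under pics/ and viewed, at most 10 in all, crops included, and the job is handed in when it is done.

Besides the shell and the picture viewer there is one more tool, called after ">>>" in YAML: its name, and indented under it one key for each argument. arm_command: Moves the arm, as the interface text tells. Shifts and turns lie within -1 to 1; 1 stands for 0.15 m of shift or 30 degrees of turn. Its arguments: {"type":"object","properties":{"deltas":{"type":"array"},"newtons":{"type":"number"}},"required":["deltas"]}

```bash
mkdir -p pics
python3 - <<'E'
from bench import telemetry,get_image,camera_params
import cv2,numpy as np
print(telemetry.observe())
for n in("top","side"):
    p,d=get_image(n);cv2.imwrite(f"pics/{n}0.png",p[:,:,::-1]);np.save(f"{n}0.npy",d)
    c=camera_params(n);print(n,c)
E
```

```text
{'t': 0.0, 'joint_pos': array([-1.42457681e+00,  3.51261569e-01,  1.65237780e+00, -3.97715291e-05,
        1.13912794e+00, -8.45920481e-02]), 'joint_vel': array([-3.62581822e-04, -4.79418729e-04,  5.85395243e-06, -1.42706890e-03,
       -1.23643012e-04, -2.39840183e-03]), 'effort': array([-5.06693141e-04, -5.06102765e+01, -2.91405326e+01, -7.44877798e-05,
        4.54561348e-03, -2.82196879e-05]), 'tool_pos': array([ 125.79562564, -535.09498593,  230.76214735]), 'orientation': array([-3.14041915e+00, -6.32735244e-05,  2.30828185e-01]), 'ft_force': array([ 0.01881468, -0.26655853, -0.1086316 ]), 'wrist_torque': array([-0.04181161,  0.0366346 ,  0.02492218]), 'grip_force': 0.0, 'width': 85.27427140577464}
top {'K': array([[422.33489163,   0.        , 280.82828263],
       [  0.        , 422.33489163, 212.28027326],
       [  0.        ,   0.        ,   1.        ]]), 'rvec': array([ 2.19544702, -2.13732858,  0.11801522]), 'tvec': array([-140.25667133,  579.28341397, 1603.55697987])}
side {'K': array([[465.09232662,   0.        , 289.69237879],
       [  0.        , 465.09232662, 212.21233397],
       [  0.        ,   0.        ,   1.        ]]), 'rvec': array([ 0.8707245 , -2.49766149,  1.09483328]), 'tvec': array([ 370.11546832,  407.77537276, 1145.70899437])}
```

View pics/top0.png

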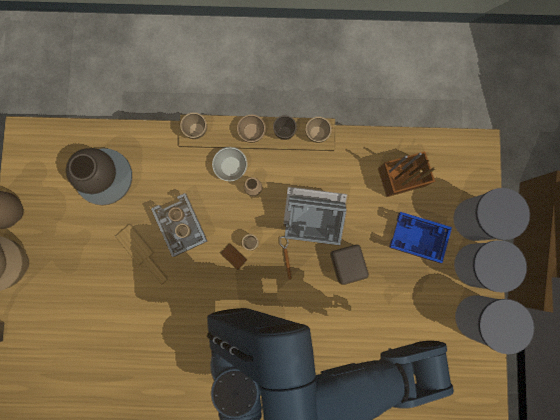

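View pics/side0.png

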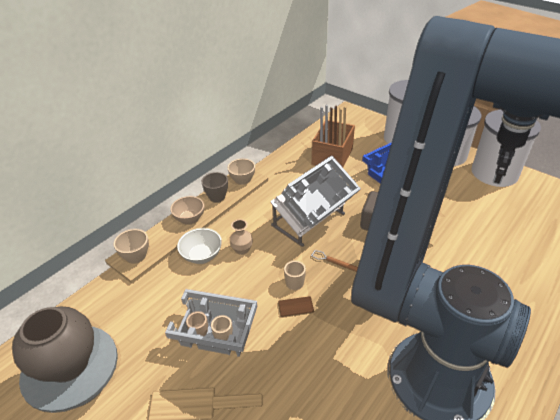

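The top view shows the packed tote at (178,225), the stand with two nested totes at (316,215), the beaker at (250,242), the bud vase at (253,185) and the blue look-alike tote at (420,237). In the side view, tote_a is at (213,322), the stand at (316,197), the beaker at (295,275), and a row of shelf cups sits near (130–240,170–250).

Candidates:
- **Tote:** grey nested pair at top (316,215), blue tote at (420,237), packed grey tote at (178,225). I choose the grey pair on the stand.
- **Beaker:** loose one at (250,242), bud vase at (253,185), shelf cups at (193,125), (252,127), (285,127) and (318,129). I choose (250,242).

```bash
cat > h.py <<'E'
import numpy as np,cv2
from bench import telemetry,get_image,camera_params
def world(name,d,c=None):
    c=c or camera_params(name);K=c["K"];R=cv2.Rodrigues(c["rvec"])[0];t=np.asarray(c["tvec"]).ravel()
    v,u=np.mgrid[:d.shape[0],:d.shape[1]]
    p=np.stack([(u-K[0,2])/K[0,0]*d,(v-K[1,2])/K[1,1]*d,d],-1)
    return (p-t)@R
def proj(name,P,c=None):
    c=c or camera_params(name);return cv2.projectPoints(np.float64(P).reshape(-1,1,3),c["rvec"],c["tvec"],c["K"],None)[0][:,0]
E
python3 - <<'E'
from h import *
d=np.load("top0.npy");W=world("top",d)
for n,(u,v) in dict(ta=(178,225),st=(316,215),beak=(250,242),vase=(253,185),clay=(350,264),bowl=(230,164),rib=(234,256),blue=(420,237),tool=(287,262),paddle=(140,250),paper=(270,285),bench=(200,330)).items(): print(n,W[v,u].round(),d[v,u])
def crop(f,x0,y0,w,h,W_,H_): 
    return cv2.resize(cv2.imread(f)[y0:y0+h,x0:x0+w],(W_,H_),interpolation=cv2.INTER_CUBIC)
a=crop("pics/top0.png",140,185,80,80,400,300*1);b=crop("pics/top0.png",270,175,90,80,400,300)
c=crop("pics/side0.png",160,280,110,80,400,300);e=crop("pics/side0.png",255,150,115,90,400,300)
cv2.imwrite("pics/m.png",np.vstack([np.hstack([a,b]),np.hstack([c,e])]))
# segments: points above bench near tote a
def box(x0,y0,x1,y1,zl,zh):
    P=W[y0:y1,x0:x1].reshape(-1,3);return P[(P[:,2]>zl)&(P[:,2]<zh)]
P=box(140,185,220,270,70,100);print("ta rim",len(P),cv2.minAreaRect(P[:,:2].astype(np.float32)),np.median(P[:,2]))
P=box(238,230,262,252,50,80);print("beak",len(P),cv2.minAreaRect(P[:,:2].astype(np.float32)),np.median(P[:,2]))
P=box(270,175,360,250,60,300);print("st",len(P),cv2.minAreaRect(P[:,:2].astype(np.float32)),P[:,2].max())
E
```

```text
ta [521. 265.  53.] 1607.3962
st [ 568. -255.  107.] 1558.4451
beak [466.  -7.   3.] 1650.557
vase [673. -19. 112.] 1564.5017
clay [ 392. -385.   85.] 1561.2325
bowl [774.  83.   3.] 1683.5302
rib [410.  53.   4.] 1643.1892
blue [ 503. -673.    2.] 1655.2498
tool [ 392. -154.   12.] 1633.7457
paddle [423. 418.   8.] 1641.0303
paper [301. -90.  -7.] 1642.6552
bench [124. 173.  -1.] 1618.2404
ta rim 557 ((521.3019409179688, 258.49951171875), (201.00347900390625, 141.66578674316406), 26.68484115600586) 81.3466241869276
beak 69 ((463.7349548339844, -9.552217483520508), (60.31468963623047, 57.068260192871094), 3.94195556640625) 63.58986214293259
st 3062 ((555.1722412109375, -281.9049377441406), (293.2982177734375, 204.51364135742188), 84.2555923461914) 221.99518283402213
```

View pics/m.png

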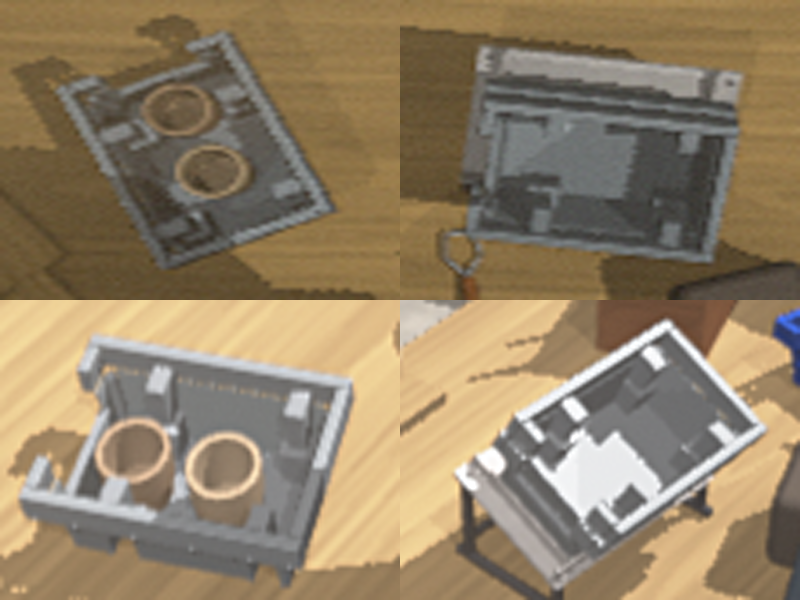

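The mosaic settles the facings. In the tote_a top crop (upper left) the cut-down end is at the upper left, so tote_a faces world +x/+y at about 27°. The stand totes have their cut-down end at the left (world +y), back end at the right near (730,190), and uphill side away from the robot.

The tool can't tilt, so I'll pinch the back-end band. Its plane is vertical along the tilt, so a vertical tool fits it. Then I'll level the tote on clear bench.

```bash
cat >> h.py <<'E'
def tool(yaw):  # tool->world columns, yaw deg
    a=np.radians(yaw);c,s=np.cos(a),np.sin(a);return np.array([[c,s,0],[s,-c,0],[0,0,-1.]])
def cmd(p0,yaw0,p1,yaw1):
    """scaled deltas from pose0 to pose1"""
    d=tool(yaw0).T@(np.array(p1,float)-p0)/150;return np.r_[d,-((yaw1-yaw0+180)%360-180)/30].round(3)
def tR(yaw,tilt=0): # tote frame: x along yaw, tilt rotates +y side down
    return cv2.Rodrigues(np.array([0,0,np.radians(yaw)]))[0]@cv2.Rodrigues(np.array([-np.radians(tilt),0,0]))[0]
E
python3 - <<'E'
from h import *
from scipy.optimize import least_squares
d=np.load("top0.npy");W=world("top",d);P=W[175:255,270:362].reshape(-1,3)
d2=np.load("side0.npy");W2=world("side",d2);P2=W2[150:235,250:372].reshape(-1,3)
for nm,P in(("top",P),("side",P2)):
  for yaw in(80,82,84,86):
    R=tR(yaw,28);Q=P@R;Q=Q[P[:,2]>60]
    h,e=np.histogram(Q[:,2],bins=np.arange(100,420,3));
    # rim plane = highest dense
    o=np.array([565,-270,110.])@R
    k=Q[(abs(Q[:,2]-o[2]-85)<8)&(abs(Q[:,0]-o[0])<130)&(abs(Q[:,1]-o[1])<120)]
    r=cv2.minAreaRect(k[:,:2].astype(np.float32));pz=np.median(k[:,2])
    # plane residual slope
    A=np.c_[k[:,:2]-k[:,:2].mean(0),np.ones(len(k))];s=np.linalg.lstsq(A,k[:,2],rcond=None)[0]
    ctr=R@np.array([*r[0],pz-85]);print(nm,yaw,len(k),"sz",np.round(r[1],1),"ang",round(r[2],1),"origin",ctr.round(1),"slope",s[:2].round(3))
for nm,Wd,b in(("a-side",W2,(280,365,160,270)),):
  P=Wd[b[0]:b[1],b[2]:b[3]].reshape(-1,3);P=P[(P[:,2]>72)&(P[:,2]<100)];print(nm,len(P),cv2.minAreaRect(P[:,:2].astype(np.float32)),np.median(P[:,2]))
P=W2[258:292,280:310].reshape(-1,3);P=P[(P[:,2]>52)&(P[:,2]<80)];print("beak side",cv2.minAreaRect(P[:,:2].astype(np.float32)),np.median(P[:,2]))
P=W[225:257,235:266].reshape(-1,3);P=P[(P[:,2]>52)&(P[:,2]<80)];print("beak top",len(P),cv2.minEnclosingCircle(P[:,:2].astype(np.float32)),cv2.minAreaRect(P[:,:2].astype(np.float32)))
E
```

```text
top 80 430 sz [199.3 143.6] ang 3.8 origin [ 569.  -249.8  107.2] slope [0.026 0.001]
top 82 443 sz [199.4 143.6] ang 2.1 origin [ 569.4 -248.5  107. ] slope [ 0.015 -0.001]
top 84 445 sz [199.5 142.9] ang 0.3 origin [ 569.8 -247.1  107.3] slope [ 0.003 -0.002]
top 86 438 sz [143.  199.5] ang 88.4 origin [ 569.9 -245.8  107.5] slope [-0.009 -0.001]
side 80 538 sz [202.5 140.7] ang 4.0 origin [ 570.6 -250.2  108. ] slope [0.027 0.004]
side 82 541 sz [203.9 140.7] ang 2.3 origin [ 570.7 -249.5  108.2] slope [0.015 0.004]
side 84 544 sz [204.5 140.7] ang 0.5 origin [ 570.8 -248.4  108.3] slope [0.003 0.004]
side 86 534 sz [140.7 204.5] ang 88.8 origin [ 570.8 -247.   108.4] slope [-0.008  0.004]
a-side 1318 ((521.6730346679688, 257.2374267578125), (201.17303466796875, 143.8542022705078), 26.579002380371094) 82.85740408079599
beak side ((464.0793762207031, -10.052589416503906), (60.209842681884766, 62.58269119262695), 38.77047348022461) 63.11136617492299
beak top 69 ((464.27581787109375, -9.285299301147461), 30.888099670410156) ((463.7349548339844, -9.552217483520508), (60.31468963623047, 57.068260192871094), 3.94195556640625)
```

```bash
cat > plan.py <<'E'
from h import *
YS=84.3;Rb=tR(YS,28);Ob=np.array([570.3,-247.8,110.]);n=Rb[:,2];Oc=Ob-36*n
Oa=np.array([521.5,257.9,0]);YA=26.6
YT=-5.7
def grip(O,yg=-12,depth=18): # tip position
    g=O+Rb@[-95,yg,85];return g-[0,0,depth/np.cos(np.radians(28))]
OL=np.array([275.,150,0]);YL=YA+180
def level(tip_in,tilt,zp=10): # tool tip at given tilt while edge stays
    p=tip_in;RL=tR(YL,tilt);E=OL+tR(YL)@[0,50,0];return E+RL@(p-[0,50,0])-[0,0,zp]
E
python3 - <<'E'
from plan import *
s=telemetry.observe();g=grip(Ob);print("n",n.round(3),"gripB",g.round(1),"gripC",grip(Oc).round(1),"Oc",Oc.round(1))
p=Rb.T@(g+[0,0,10]-Ob);print("pivot in tote",p.round(1))
for t in(28,21,14,7,0): print(t,level(p,t).round(1))
for a in(0,90,180): pass
d=np.load("top0.npy");W=world("top",d);Q=(W-OL)@tR(YL)
m=(abs(Q[...,0])<130)&(abs(Q[...,1])<125);z=W[...,2][m];print("free",m.sum(),z.max(),np.sort(z)[-10:].round())
print(Q[...,:2][m][z>15][:8].round())
y0=np.degrees(s["orientation"][2]);print(y0)
P0=s["tool_pos"];h=g+[0,0,70]
print("delta",(h-P0).round(),cmd(P0,y0,h,YT),"descend",cmd(h,YT,g,YT))
E
```

```text
n [-0.467  0.047  0.883] gripB [ 531.7 -339.4  170.3] gripC [ 548.5 -341.1  138.5] Oc [ 587.1 -249.5   78.2]
pivot in tote [-95.   -7.1  75.8]
28 [375.7 161.1  83.8]
21 [370.6 171.2  81.3]
14 [365.7 181.   77.4]
7 [361.1 190.3  72.2]
0 [356.8 198.9  65.8]
free 4757 587.7589964527903 [573. 574. 574. 578. 578. 579. 579. 580. 582. 588.]
[[-112.  118.]
 [  96.  110.]
 [  98.  113.]
 [ 100.  119.]
 [ 102.  122.]
 [  85.   77.]
 [  86.   82.]
 [  88.   84.]]
13.225045070364496
delta [406. 196.   9.] [ 2.933 -0.651 -0.063  0.631] descend [ 0.     0.     0.467 -0.   ]
```

```bash
cat >> h.py <<'E'
def chain(p0,y0,wps):
    """wps: list of (pos,yaw,ncalls): prints deltas for each call"""
    p=np.array(p0,float);y=y0
    for (q,yq,N) in wps:
        q=np.array(q,float);a=p.copy();ya=y;dy=yq-ya
        for i in range(N):
            b=a+(q-a)*(i+1)/N;yb=ya+dy*(i+1)/N
            c=cmd(p,y,b,yb);print(c.tolist(),"->",b.round(),round(yb,1));p=p+tool(y)@(c[:3]*150);y-=c[3]*30
E
python3 - <<'E'
from plan import *
s=telemetry.observe();g=grip(Ob)
chain(s["tool_pos"],np.degrees(s["orientation"][2]),[(g+[0,0,60],YT,3),(g,YT,1)])
E
```

```text
[0.978, -0.217, 0.001, 0.21] -> [ 261. -470.  231.] 6.9
[0.947, -0.323, 0.001, 0.211] -> [ 396. -405.  230.] 0.6
[0.907, -0.425, 0.001, 0.21] -> [ 532. -339.  230.] -5.7
[-0.0, -0.0, 0.4, -0.0] -> [ 532. -339.  170.] -5.7
```

>>> arm_command:
  deltas:
    - [0.978,-0.217,0,0.21,0]
    - [0.978,-0.217,0,0.21,0]
    - [0.978,-0.217,0,0.21,0]
  newtons: 60

```text
t: 0.4
tool_pos: [262.1, -469.3, 231.0]
orientation: [-3.141, 0.0, 0.119]
ft_force: [-0.4, -0.5, -0.4]
width: 43.9
grip_force: 0.0
```

>>> arm_command:
  deltas:
    - [0.947,-0.323,0,0.211,0]
    - [0.947,-0.323,0,0.211,0]
    - [0.947,-0.323,0,0.211,0]

```text
t: 0.7
tool_pos: [397.7, -403.8, 231.1]
orientation: [-3.141, 0.0, 0.01]
ft_force: [-0.3, -1.2, -0.3]
width: 42.8
grip_force: 0.0
```

>>> arm_command:
  deltas:
    - [0.907,-0.425,0,0.21,0]
    - [0.907,-0.425,0,0.21,0]
    - [0.907,-0.425,0,0.21,0]
    - [0.907,-0.425,0,0.21,0]
    - [0.907,-0.425,0,0.21,0]

```text
t: 1.2
tool_pos: [531.9, -339.1, 230.5]
orientation: [-3.141, 0.001, -0.098]
ft_force: [-1.0, -0.4, -0.7]
width: 42.7
grip_force: 0.0
```

Run:
```python
from plan import *
s=telemetry.observe();print(s["t"],s["tool_pos"],np.degrees(s["orientation"]),s["width"],s["joint_pos"])
c=camera_params("wrist");p,d=get_image("wrist");cv2.imwrite("pics/w1.png",p[:,:,::-1]);W=world("wrist",d,c);np.save("w1.npy",W)
for v in(100,210,320): print([W[v,u].round().tolist() for u in(100,280,460)])
Q=(W-Ob)@Rb; k=(abs(Q[...,2]-85)<6)&(abs(Q[...,0])<130)&(abs(Q[...,1])<100);print(k.sum())
q=Q[k];print(q[:,2].mean(),cv2.minAreaRect(q[:,:2].astype(np.float32)),q.min(0),q.max(0))
```

```text
1.2 [ 531.86327224 -339.12840743  230.53068972] [-1.79970869e+02  6.40037909e-02 -5.59670638e+00] 42.71431556124726 [-6.41350069e-01  4.99428844e-01  1.42816358e+00 -1.52244222e-04
  1.21521924e+00  1.02718058e+00]
[[630.0, -203.0, 98.0], [616.0, -349.0, 98.0], [602.0, -547.0, -1.0]]
[[538.0, -177.0, 94.0], [552.0, -342.0, 201.0], [475.0, -553.0, -0.0]]
[[548.0, -288.0, 290.0], [345.0, -322.0, -1.0], [537.0, -394.0, 290.0]]
10427
83.6819707269493 ((-1.2050704956054688, 2.5898818969726562), (199.78573608398438, 140.44546508789062), 0.008614389225840569) [-101.10468867  -67.64443454   79.00994195] [98.682107   72.82555877 86.54511539]
```

View pics/w1.png

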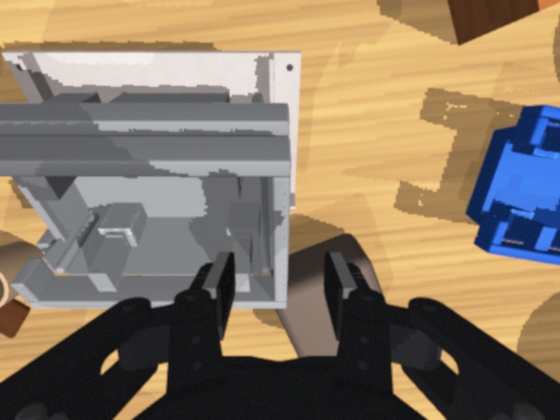

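The wrist view shows the gripper astride the grey back-end wall, which runs down column 285. The blue tote is well off to the right at (520,190). Rim fit is within 3 mm, so I'm descending and gripping.

>>> arm_command:
  deltas:
    - [0,0,0.2,0,0]
    - [0,0,0.4,0,0]
    - [0,0,0.4,0,0]
    - [0,0,0.4,0,-1]
    - [0,0,0.4,0,-1]
    - [0,0,0.4,0,-1]
    - [0,0,0.4,0,-1]
    - [0,0,0.4,0,-1]
    - [0,0,0.4,0,-1]
  newtons: 70

```text
t: 2.15
tool_pos: [531.8, -340.7, 173.4]
orientation: [3.14, -0.002, -0.1]
ft_force: [-2.7, -1.4, 7.7]
width: 8.4
grip_force: 70.3
```

Run:
```python
from plan import *
s=telemetry.observe();p=s["tool_pos"];y=np.degrees(s["orientation"][2]);print(s["t"],p,y,s["width"],s["grip_force"],s["ft_force"])
g=np.array([531.9,-339.2,170.5]);y=-5.7
piv=Rb.T@(g+[0,0,10]-Ob)
chain(g,y,[(g+65*n,y,1),(g+65*n+[0,0,75],y,1)])
T=level(piv,28);print(T);up=[T[0],T[1],290]
print();chain(g+65*n+[0,0,75],y,[(up,117-.4+0*1,5)])
print();chain(up,116.6,[([*T[:2],T[2]+12],116.6,2)])
```

```text
2.15 [ 531.76533083 -340.72561788  173.37663544] -5.711177520687804 8.352613077021708 70.33654689788818 [-2.66882952 -1.41831256  7.68099719]
[-0.203, -0.0, -0.383, -0.0] -> [ 502. -336.  228.] -5.7
[-0.0, -0.0, -0.5, -0.0] -> [ 502. -336.  303.] -5.7
[375.39662573 161.14860505  83.97357814]

[-0.233, -0.643, 0.017, -0.815] -> [ 476. -237.  300.] 18.8
[0.054, -0.682, 0.017, -0.816] -> [ 451. -137.  298.] 43.2
[0.331, -0.599, 0.018, -0.815] -> [426. -38. 295.] 67.7
[0.55, -0.407, 0.017, -0.815] -> [401.  62. 293.] 92.1
[0.669, -0.143, 0.017, -0.816] -> [375. 161. 290.] 116.6

[0.0, 0.0, 0.647, -0.0] -> [375. 161. 193.] 116.6
[0.0, 0.0, 0.647, -0.0] -> [375. 161.  96.] 116.6
```

>>> arm_command:
  deltas:
    - [-0.03,0,-0.06,0,-1]
    - [-0.06,0,-0.12,0,-1]
    - [-0.1,0,-0.19,0,-1]
    - [-0.15,0,-0.28,0,-1]
    - [-0.203,0,-0.383,0,-1]
    - [-0.203,0,-0.383,0,-1]

```text
t: 2.75
tool_pos: [500.8, -337.4, 231.7]
orientation: [3.14, -0.003, -0.1]
ft_force: [0.7, -0.5, -2.9]
width: 8.1
grip_force: 68.9
```

Run:
```python
from plan import *
s=telemetry.observe();p=s["tool_pos"];print(s["t"],p,np.degrees(s["orientation"]),s["width"],s["grip_force"],s["ft_force"],s["wrist_torque"])
p,d=get_image("side");cv2.imwrite("pics/s2.png",cv2.resize(p[:,:,::-1][120:280,220:420],(800,600)))
```

```text
2.75 [ 500.8265649  -337.44714281  231.66551487] [ 1.79881789e+02 -1.59185634e-01 -5.72919851e+00] 8.128819187024083 68.92362356185913 [ 0.68364123 -0.52831217 -2.87225738] [-0.30372581  0.07129599  0.03363193]
```

View pics/s2.png

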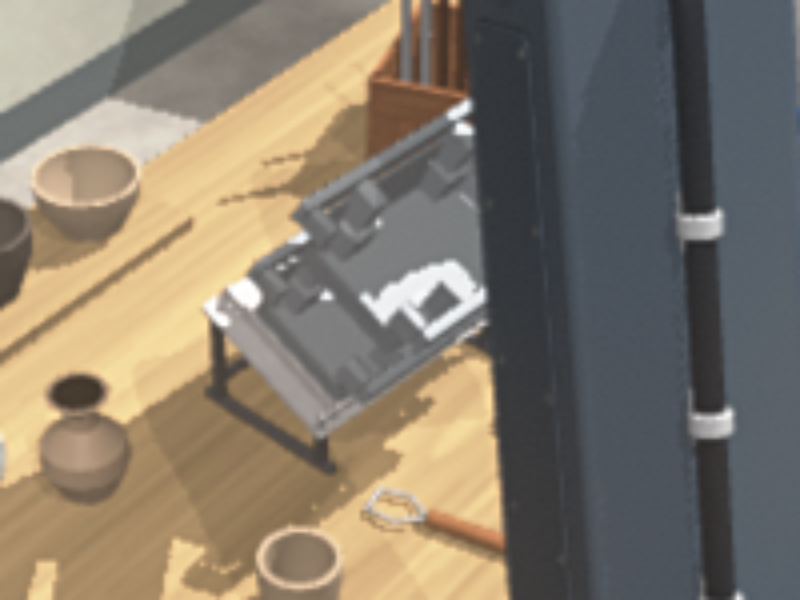

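The crop shows tote_b drawn clear at (400,180), with tote_c's empty interior still on the stand at (300,310). The load is 2.9 N, which matches a single tote. I'm carrying it over.

>>> arm_command:
  deltas:
    - [0,0,-0.1,0,-1]
    - [0,0,-0.25,0,-1]
    - [0,0,-0.4,0,-1]
    - [0,0,-0.5,0,-1]

```text
t: 3.2
tool_pos: [501.3, -336.9, 304.7]
orientation: [3.141, -0.0, -0.1]
ft_force: [0.4, -0.3, -3.8]
width: 8.4
grip_force: 68.9
```

>>> arm_command:
  deltas:
    - [-0.03,-0.07,0,-0.09,-1]
    - [-0.08,-0.22,0,-0.28,-1]
    - [-0.13,-0.36,0,-0.46,-1]
    - [-0.18,-0.5,0,-0.64,-1]
    - [-0.233,-0.643,0.017,-0.815,-1]

```text
t: 3.7
tool_pos: [475.7, -236.6, 300.8]
orientation: [-3.141, 0.0, 0.331]
ft_force: [-0.5, 0.1, -2.8]
width: 8.2
grip_force: 68.9
```

>>> arm_command:
  deltas:
    - [0.014,-0.17,0,-0.2,-1]
    - [0.027,-0.34,0,-0.4,-1]
    - [0.04,-0.51,0,-0.61,-1]
    - [0.054,-0.682,0.017,-0.816,-1]

```text
t: 4.1
tool_pos: [450.4, -137.0, 298.4]
orientation: [-3.141, -0.0, 0.759]
ft_force: [0.0, 0.2, -2.8]
width: 8.4
grip_force: 68.9
```

>>> arm_command:
  deltas:
    - [0.08,-0.15,0,-0.2,-1]
    - [0.16,-0.3,0,-0.4,-1]
    - [0.25,-0.45,0,-0.61,-1]
    - [0.331,-0.599,0.018,-0.815,-1]

```text
t: 4.5
tool_pos: [425.1, -37.4, 295.8]
orientation: [-3.142, -0.0, 1.186]
ft_force: [0.8, -0.3, -3.7]
width: 8.1
grip_force: 68.9
```

>>> arm_command:
  deltas:
    - [0.14,-0.1,0,-0.2,-1]
    - [0.28,-0.2,0,-0.4,-1]
    - [0.41,-0.3,0,-0.61,-1]
    - [0.55,-0.407,0.017,-0.815,-1]

```text
t: 4.9
tool_pos: [400.0, 62.0, 293.3]
orientation: [3.141, -0.0, 1.612]
ft_force: [0.7, 0.2, -4.3]
width: 8.3
grip_force: 68.9
```

>>> arm_command:
  deltas:
    - [0.17,-0.04,0,-0.2,-1]
    - [0.34,-0.07,0,-0.4,-1]
    - [0.5,-0.11,0,-0.6,-1]
    - [0.62,-0.13,0.01,-0.75,-1]
    - [0.669,-0.143,0.017,-0.816,-1]
    - [0.669,-0.143,0.017,-0.816,-1]

```text
t: 5.5
tool_pos: [374.8, 160.9, 290.5]
orientation: [-3.141, -0.0, 2.036]
ft_force: [-0.6, 0.1, -2.5]
width: 8.3
grip_force: 68.9
```

>>> arm_command:
  deltas:
    - [0,0,0.1,0,-1]
    - [0,0,0.3,0,-1]
    - [0,0,0.5,0,-1]
    - [0,0,0.647,0,-1]

```text
t: 5.9
tool_pos: [374.9, 159.5, 192.3]
orientation: [-3.141, -0.0, 2.032]
ft_force: [1.0, 0.5, -3.5]
width: 8.0
grip_force: 68.9
```

>>> arm_command:
  deltas:
    - [0,0,0.2,0,-1]
    - [0,0,0.4,0,-1]
    - [0,0,0.5,0,-1]
    - [0,0,0.59,0,-1]
    - [0,0,0.59,0,-1]

```text
t: 6.4
tool_pos: [374.6, 159.5, 104.0]
orientation: [-3.139, -0.0, 2.033]
ft_force: [0.4, 0.0, -2.4]
width: 8.0
grip_force: 68.9
```

Run:
```python
from plan import *
s=telemetry.observe();p=s["tool_pos"];print(s["t"],p,np.degrees(s["orientation"]),s["width"],s["grip_force"],s["ft_force"],s["wrist_torque"])
c=camera_params("wrist");im,d=get_image("wrist");W=world("wrist",d,c);np.save("w3.npy",W)
cv2.imwrite("pics/w3.png",im[:,:,::-1])
p3,d3=get_image("top");W=world("top",d3)
O=level(Rb.T@(np.array([531.9,-339.2,180.5])-Ob),28)
P=W.reshape(-1,3);P=P[(P[:,2]>35)&(abs(P[:,0]-290)<150)&(abs(P[:,1]-130)<140)&(P[:,2]<180)]
print(len(P),P.min(0),P.max(0))
```

```text
6.4 [374.599079   159.48263262 104.04967001] [-1.79834029e+02 -2.18644170e-02  1.16459308e+02] 8.008557305145311 68.91229033470154 [ 0.4453479   0.03236277 -2.3532906 ] [ 0.1646656  -0.26009282 -0.04627234]
1024 [180.63583284  -9.56350388  35.02338096] [439.09391517 268.5066604  148.53231611]
```

View pics/w3.png

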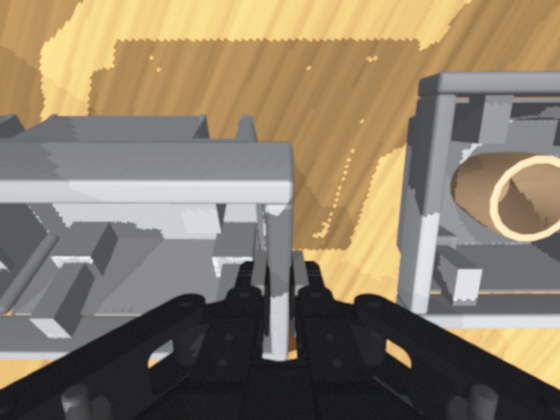

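The wrist view shows tote_b held by its back wall with its uphill side up, clear of tote_a at right (490,200), and open bench beneath. Lowering to edge contact.

>>> arm_command:
  deltas:
    - [0,0,0.04,0,-1]
    - [0,0,0.08,0,-1]
    - [0,0,0.1,0,-1]
    - [0,0,0.12,0,-1]
  newtons: 40

```text
t: 6.9
tool_pos: [375.6, 160.7, 87.4]
orientation: [3.14, 0.0, 2.035]
ft_force: [0.7, 4.7, 21.9]
width: 8.5
grip_force: 72.5
```

Run:
```python
from plan import *
s=telemetry.observe();p=s["tool_pos"];print(s["t"],p,s["ft_force"])
piv=Rb.T@(np.array([531.9,-339.2,173.5+9])-Ob)
L=[level(piv,t,9) for t in (28,24,20,16,12,8,4,0,-1)];print(L[0])
for q in L: print(cmd(L[0],116.6,q,116.6))
```

```text
6.9 [375.58710106 160.71592501  87.39780749] [ 0.70126921  4.7425706  21.90535173]
[375.39662573 161.14860505  86.97357814]
[ 0.  0.  0. -0.]
[ 0.044  0.     0.009 -0.   ]
[ 0.088 -0.     0.02  -0.   ]
[ 0.131 -0.     0.035 -0.   ]
[ 0.172  0.     0.052 -0.   ]
[ 0.213  0.     0.073 -0.   ]
[ 0.252 -0.     0.096 -0.   ]
[ 0.289 -0.     0.122 -0.   ]
[ 0.298 -0.     0.129 -0.   ]
```

>>> arm_command:
  deltas:
    - [0,0,-0.015,0,-1]
    - [0.022,0,-0.012,0,-1]
    - [0.044,0,-0.008,0,-1]
    - [0.066,0,-0.002,0,-1]
    - [0.088,0,0.004,0,-1]
    - [0.11,0,0.011,0,-1]
    - [0.131,0,0.02,0,-1]
    - [0.131,0,0.02,0,-1]
  newtons: 30

```text
t: 7.7
tool_pos: [366.9, 178.9, 85.0]
orientation: [3.14, 0.0, 2.035]
ft_force: [-0.9, 1.7, 12.4]
width: 8.0
grip_force: 72.2
```

>>> arm_command:
  deltas:
    - [0.021,0,0.01,0,-1]
    - [0.041,0,0.018,0,-1]
    - [0.062,0,0.028,0,-1]
    - [0.082,0,0.038,0,-1]
    - [0.102,0,0.05,0,-1]
    - [0.121,0,0.062,0,-1]
    - [0.14,0,0.075,0,-1]
    - [0.158,0,0.09,0,-1]
    - [0.158,0,0.1,0,-1]

```text
t: 8.6
tool_pos: [356.2, 200.4, 70.1]
orientation: [3.139, -0.001, 2.035]
ft_force: [-1.3, 5.5, 13.0]
width: 8.4
grip_force: 78.6
```

Run:
```python
from plan import *
s=telemetry.observe();p=s["tool_pos"];print(s["t"],p,s["ft_force"],s["grip_force"],s["width"])
c=camera_params("wrist");im,d=get_image("wrist");W=world("wrist",d,c)
R=tR(YL);Q=(W-OL)@R
k=(abs(Q[...,0])<115)&(Q[...,1]<-40)&(Q[...,1]>-140)&(Q[...,2]>30)&(Q[...,2]<140);q=Q[k];print(k.sum())
for x0 in(-95,-60,-20,20): 
    m=abs(q[:,0]-x0)<8;t=q[m];i=t[:,2].argmax() if len(t) else None
    print(x0,len(t),t[i].round(1) if len(t) else "", t[t[:,2]>t[i,2]-3].mean(0).round(1) if len(t) else "")
np.save("q5.npy",Q)
im2,d2=get_image("top");cv2.imwrite("pics/mix5.png",np.hstack([cv2.resize(im[:,:,::-1],(480,360)),cv2.resize(im2[:,:,::-1][200:360,140:280],(320,360))]))
```

```text
8.6 [356.23247845 200.42626154  70.1418891 ] [-1.31451486  5.50570228 13.00193815] 78.56045365333557 8.387526194824037
14483
-95 2168 [-87.5 -60.7  97.2] [-93. -59.  95.]
-60 2484 [-57.5 -63.5  97.1] [-59.9 -60.8  95.2]
-20 1589 [-18.8 -62.9  97.6] [-19.8 -61.2  95.5]
20 124 [ 12.7 -66.4  87.9] [ 13.4 -66.5  86.2]
```

View pics/mix5.png

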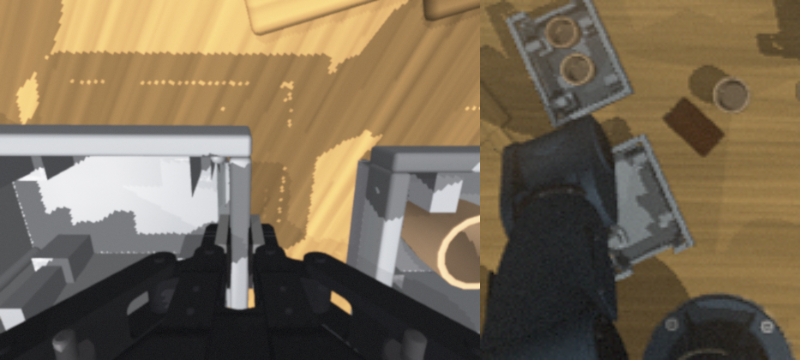

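The combined picture shows tote_b nearly level, with its rim at (125,140) in the wrist view. Depth puts the far rim about 10 mm high, roughly 5° of tilt left. The top view shows it clear of the rib. I'll finish the roll, then let go and grip again.

>>> arm_command:
  deltas:
    - [0.015,0,0.01,0,-1]
    - [0.03,0,0.02,0,-1]
    - [0.045,0,0.03,0,-1]
    - [0.055,0,0.04,0,-1]
    - [0.055,0,0.045,0,-1]
  newtons: 25

```text
t: 9.2
tool_pos: [353.3, 207.7, 64.0]
orientation: [3.138, 0.0, 2.035]
ft_force: [-3.0, -0.2, 37.2]
width: 8.3
grip_force: 83.3
```

```bash
cat >> h.py <<'E'
def rimfit(W,O,yaw,z,xr=130,yr=90,tol=7):
    """fit rectangle to rim-top points near height z about O; returns origin, yaw, size"""
    Q=(W-O)@tR(yaw);k=(abs(Q[...,0])<xr)&(abs(Q[...,1])<yr)&(abs(Q[...,2]-z)<tol);q=Q[k]
    r=cv2.minAreaRect(q[:,:2].astype(np.float32));ang=r[2];sz=r[1]
    if sz[0]<sz[1]: ang-=90;sz=sz[::-1]
    c=tR(yaw)@[*r[0],0]+O;return c.round(1),round(yaw+((ang+90)%180-90),1),np.round(sz,1),round(float(q[:,2].mean()),1),k.sum()
E
python3 - <<'E'
from plan import *
s=telemetry.observe();p=s["tool_pos"];print(s["t"],p,s["ft_force"],s["grip_force"],s["width"])
c=camera_params("wrist");im,d=get_image("wrist");W=world("wrist",d,c)
Q=(W-OL)@tR(YL)
k=(abs(Q[...,0])<115)&(Q[...,1]<-40)&(Q[...,1]>-140)&(Q[...,2]>30)&(Q[...,2]<140);q=Q[k]
for x0 in(-95,-60,-20): 
    t=q[abs(q[:,0]-x0)<8];print(x0,t[t[:,2]>t[:,2].max()-3].mean(0).round(1),t[:,2].max())
E
```

```text
9.2 [353.26468167 207.65201858  64.00213959] [-2.95007605 -0.20877747 37.15536701] 83.25570344924927 8.322118494706093
-95 [-93.9 -57.4  84.1] 86.15594904377912
-60 [-59.9 -67.9  84.5] 86.25881569291126
-20 [-19.9 -67.9  85.2] 87.12281236511973
```

>>> arm_command:
  deltas:
    - [0,0,-0.02,0,-1]
    - [0,0,-0.02,0,-0.6]
    - [0,0,-0.02,0,-0.3]
    - [0,0,-0.02,0,-0.3]

```text
t: 9.65
tool_pos: [351.8, 206.6, 65.3]
orientation: [-3.141, -0.0, 2.035]
ft_force: [-0.2, -0.3, -0.0]
width: 29.5
grip_force: 0.0
```

Run:
```python
from plan import *
s=telemetry.observe();p=s["tool_pos"];print(s["t"],p,s["ft_force"],s["grip_force"],s["width"])
c=camera_params("wrist");im,d=get_image("wrist");W=world("wrist",d,c)
print("b wrist",rimfit(W,OL,YL,85));print("a wrist",rimfit(W,Oa,YA,85))
im,d=get_image("top");W=world("top",d);print("b top",rimfit(W,OL,YL,84,tol=5,xr=115))
q=(W-OL)@tR(YL)
k=(abs(q[...,0])<120)&(q[...,1]>40)&(q[...,1]<100)&(abs(q[...,2]-84)<5);print(q[k][:,:2].min(0),q[k][:,:2].max(0), np.polyfit(q[k][:,0],q[k][:,1],1))
```

```text
9.65 [351.82128959 206.62160479  65.34846047] [-0.22875977 -0.30809263 -0.00329019] 0.0 29.5493609029782
b wrist (array([316. , 197.3,   0. ]), 132.3, array([136.1, 121.6]), 84.2, np.int64(13350))
a wrist (array([443.4, 232. ,   0. ]), 116.6, array([115.6,  41.9]), 83.4, np.int64(5702))
b top (array([275. , 151.1,   0. ]), 206.3, array([199.5, 136.1]), 83.4, np.int64(211))
[-99.18637837  40.15941377] [99.61059624 66.73854549] [-8.75873059e-03  5.94029151e+01]
```

Run:
```python
from plan import *
p=np.array([352,206.8,65.]);y=116.6;y1=116.9
off=tR(206.3).T@(np.array([352,206.8,0])-[274.2,152,0]);off[0]=(off[0]-95)/2;print(off)
T=Oa+tR(206.6)@[off[0],off[1],0];print(T)
chain(p,y,[((352,206.8,62),y,1),((352,206.8,200),y,1),((*T[:2],205),y1,2),((*T[:2],150),y1,1)])
```

```text
[-94.51347277 -14.65651774   0.        ]
[599.4470331  313.32445379   0.        ]
[0.0, 0.0, 0.02, -0.0] -> [352. 207.  62.] 116.6
[0.0, 0.0, -0.92, -0.0] -> [352. 207. 200.] 116.6
[-0.052, 0.897, -0.017, -0.005] -> [476. 260. 202.] 116.8
[-0.054, 0.896, -0.016, -0.005] -> [599. 313. 205.] 116.9
[0.0, -0.0, 0.366, -0.0] -> [599. 313. 150.] 116.9
```

>>> arm_command:
  deltas:
    - [0,0,0.02,0,-1]
    - [0,0,0.02,0,-1]
    - [0,0,0.02,0,-1]
    - [0,0,0.02,0,-1]
    - [0,0,0.02,0,-1]
  newtons: 70

```text
t: 10.25
tool_pos: [351.9, 206.6, 62.4]
orientation: [-3.141, -0.0, 2.035]
ft_force: [0.6, -0.1, -2.6]
width: 8.2
grip_force: 68.2
```

>>> arm_command:
  deltas:
    - [0,0,-0.05,0,-1]
    - [0,0,-0.2,0,-1]
    - [0,0,-0.4,0,-1]
    - [0,0,-0.6,0,-1]
    - [0,0,-0.8,0,-1]
    - [0,0,-0.92,0,-1]

```text
t: 10.85
tool_pos: [352.3, 206.8, 203.1]
orientation: [3.139, 0.0, 2.035]
ft_force: [0.0, -0.9, -3.3]
width: 8.7
grip_force: 68.7
```

>>> arm_command:
  deltas:
    - [0,0.1,0,0,-1]
    - [-0.02,0.3,0,0,-1]
    - [-0.03,0.5,-0.01,0,-1]
    - [-0.04,0.7,-0.01,0,-1]
    - [-0.052,0.897,-0.017,-0.005,-1]

```text
t: 11.35
tool_pos: [476.6, 260.3, 203.4]
orientation: [-3.141, -0.0, 2.038]
ft_force: [-0.5, -0.2, -2.7]
width: 8.8
grip_force: 68.7
```

>>> arm_command:
  deltas:
    - [-0.01,0.2,0,0,-1]
    - [-0.02,0.4,0,0,-1]
    - [-0.03,0.6,-0.01,0,-1]
    - [-0.045,0.78,-0.01,0,-1]
    - [-0.054,0.896,-0.016,-0.005,-1]
    - [-0.054,0.896,-0.016,-0.005,-1]

```text
t: 11.95
tool_pos: [600.5, 313.5, 205.3]
orientation: [3.142, -0.0, 2.04]
ft_force: [-0.8, -0.3, -3.8]
width: 8.6
grip_force: 68.9
```

Run:
```python
from plan import *
s=telemetry.observe();p=s["tool_pos"];print(s["t"],p,s["ft_force"],s["grip_force"],s["width"],np.degrees(s["orientation"]))
im,d=get_image("top");W=world("top",d);c=rimfit(W,Oa,206.6,85+p[2]-62,tol=10,xr=115);print("b top",c)
q=(W-Oa)@tR(206.6);k=(abs(q[...,0])<125)&(abs(q[...,1])<95)&(abs(q[...,2]-85-p[2]+62)<12);t=q[k]
for lo,hi in((-100,-50),(50,100)):
    m=(t[:,1]>lo)&(t[:,1]<hi);print(m.sum(),t[m].min(0),t[m].max(0),np.polyfit(t[m][:,0],t[m][:,2],1))
im2,d2=get_image("side");W=world("side",d2);print("b side",rimfit(W,Oa,206.6,85+p[2]-62,tol=10,xr=115))
cv2.imwrite("pics/s6.png",np.hstack([cv2.resize(im[150:280,120:250,::-1],(400,400)),cv2.resize(im2[240:400,120:280,::-1],(400,400))]))
```

```text
11.95 [600.48802436 313.48459353 205.27016234] [-0.8255975  -0.27500148 -3.83229793] 68.85907173156738 8.64101834134579 [ 1.79997716e+02 -3.31792004e-04  1.16894354e+02]
b top (array([540.7, 222.6,   0. ]), 211.2, array([202.7,  68.1]), 225.2, np.int64(268))Traceback (most recent call last):
  File "<stdin>", line 6, in <module>
    return umr_minimum(a, axis, None, out, keepdims, initial, where)
ValueError: zero-size array to reduction operation minimum which has no identity
```

Run:
```python
from plan import *
p=telemetry.observe()["tool_pos"];zr=85+p[2]-62
im,d=get_image("top");im2,d2=get_image("side")
for nm,d in(("top",d),("side",d2)):
    W=world(nm,d);q=(W-Oa)@tR(206.6);k=(abs(q[...,0])<125)&(abs(q[...,1])<95)&(abs(q[...,2]-zr)<18);t=q[k];print(nm,len(t))
    for lo,hi in((-90,-50),(50,90)):
        u=t[(t[:,1]>lo)&(t[:,1]<hi)]
        if len(u)>20: print(lo,len(u),np.percentile(u,[1,50,99],axis=0).round(1).tolist(),np.polyfit(u[:,0],u[:,2],1).round(3),np.polyfit(u[:,0],u[:,1],1).round(3))
cv2.imwrite("pics/s6.png",np.hstack([cv2.resize(im[150:280,120:250,::-1],(400,400)),cv2.resize(im2[240:400,120:280,::-1],(400,400))]))
```

```text
top 365
50 240 [[-97.5, 50.6, 211.2], [0.4, 63.1, 224.6], [99.0, 68.5, 233.0]] [  0.    223.717] [9.0000e-03 6.2356e+01]
side 1729
-90 733 [[-97.1, -72.9, 210.6], [3.7, -69.2, 224.8], [101.1, -51.6, 230.7]] [-4.00000e-03  2.22669e+02] [ 3.0000e-03 -6.7231e+01]
50 542 [[-91.6, 51.3, 210.3], [11.9, 60.5, 224.5], [99.8, 69.3, 230.7]] [-1.10000e-02  2.22701e+02] [2.000e-03 6.102e+01]
```

View pics/s6.png

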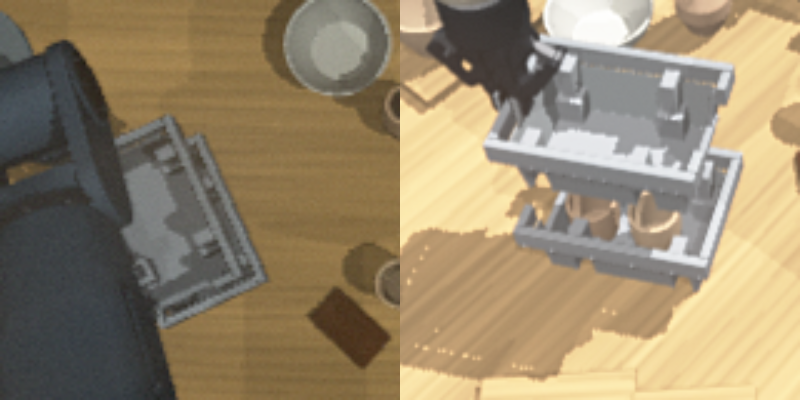

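Side crop at right: tote_b is level above tote_a, its cut-down end at right (715,110) over tote_a's solid back and the cups clear. I'm lowering it slowly.

>>> arm_command:
  deltas:
    - [-0.01,0,0.05,0,-1]
    - [-0.01,0,0.15,0,-1]
    - [-0.01,0,0.25,0,-1]
    - [-0.01,0,0.34,0,-1]
    - [-0.01,0,0.38,0,-1]
    - [-0.01,0,0.4,0,-1]
    - [-0.01,0,0.415,0,-1]
    - [-0.01,0,0.43,0,-1]
    - [-0.01,0,0.44,0,-1]
    - [-0.01,0,0.45,0,-1]

```text
t: 13.1
tool_pos: [600.2, 311.9, 138.2]
orientation: [3.141, 0.0, 2.04]
ft_force: [-0.0, 0.7, -2.8]
width: 8.2
grip_force: 69.0
```

>>> arm_command:
  deltas:
    - [0,0,0.01,0,-1]
    - [0,0,0.015,0,-1]
    - [0,0,0.02,0,-1]
    - [0,0,0.02,0,-1]

```text
t: 13.5
tool_pos: [600.8, 312.1, 136.8]
orientation: [3.139, 0.0, 2.04]
ft_force: [-0.9, 0.5, 9.2]
width: 8.5
grip_force: 70.8
```

>>> arm_command:
  deltas:
    - [0,0,-0.01,0,-1]
    - [0,0,-0.01,0,-0.6]
    - [0,0,-0.01,0,-0.2]
    - [0,0,-0.01,0,-0.2]
    - [0,0,-0.2,0,-0.2]
    - [0,0,-0.5,0,0]
    - [0,0,-0.8,0,0.5]

```text
t: 14.2
tool_pos: [599.8, 311.7, 255.9]
orientation: [-3.14, -0.0, 2.04]
ft_force: [0.6, 0.6, 0.9]
width: 55.7
grip_force: 0.0
```

Run:
```python
from plan import *
s=telemetry.observe();p=s["tool_pos"];y=np.degrees(s["orientation"][2]);print(s["t"],p,s["ft_force"],s["joint_pos"])
for nm in("top","side"):
    _,d=get_image(nm);W=world(nm,d);q=(W-Oa)@tR(206.6);k=(abs(q[...,0])<125)&(abs(q[...,1])<95)&(abs(q[...,2]-158)<12);t=q[k];print(nm,len(t),np.median(t[:,2]))
    for lo,hi in((-90,-50),(50,90)):
        u=t[(t[:,1]>lo)&(t[:,1]<hi)]
        if len(u)>20: print(lo,len(u),np.percentile(u,[1,50,99],axis=0).round(1).tolist(),np.polyfit(u[:,0],u[:,1],1).round(3))
    print(rimfit(W,Oa,206.6,158,tol=8,xr=115))
    if nm=="side": print("a",rimfit(W,Oa,26.6,83,tol=5))
B=np.array([464.1,-9.8,0])
for yt in (116.9,26.6+0,): pass
# beaker: tool y along tote b x => yaw 116.6 ; approach
g0=np.array([464.1,-9.8,0]); tz=28
pc=p;chain(pc,y,[((*g0[:2],215),116.6,3),((*g0[:2],115),116.6,1),((*g0[:2],tz),116.6,1)])
```

```text
14.2 [599.78711167 311.66307004 255.86817916] [0.58148802 0.63540261 0.94229629] [ 4.10373565e-01  5.65649095e-01  1.25897125e+00  2.02663795e-07
  1.31848701e+00 -5.91518375e-02]
top 412 156.50659166821652
-90 58 [[-21.3, -63.8, 146.4], [49.6, -60.0, 155.3], [100.4, -50.5, 163.7]] [ 3.1000e-02 -6.0592e+01]
50 208 [[-98.1, 50.6, 146.3], [2.3, 64.2, 157.8], [98.9, 69.9, 165.0]] [8.0000e-03 6.3526e+01]
(array([522.7, 255.4,   0. ]), 207.2, array([199.9, 135.1]), 157.4, np.int64(348))
side 1506 157.34452832511394
-90 590 [[-97.1, -71.5, 146.2], [3.5, -67.2, 158.1], [99.7, -51.4, 163.1]] [ 7.0000e-03 -6.5389e+01]
50 516 [[-98.0, 50.7, 146.3], [3.2, 61.9, 157.6], [98.6, 71.0, 163.6]] [8.0000e-03 6.2122e+01]
(array([522.3, 257.9,   0. ]), 207.3, array([201.3, 145.5]), 157.4, np.int64(1247))
a (array([521.2, 258.1,   0. ]), 27.0, array([200.5, 141.7]), 82.2, np.int64(1286))
[-0.501, -0.592, 0.091, 0.003] -> [555. 205. 242.] 116.8
[-0.501, -0.591, 0.091, 0.004] -> [509.  97. 229.] 116.7
[-0.503, -0.591, 0.09, 0.003] -> [464. -10. 215.] 116.6
[0.0, 0.0, 0.667, 0.0] -> [464. -10. 115.] 116.6
[0.0, 0.0, 0.58, 0.0] -> [464. -10.  28.] 116.6
```

Tote_b's rim reads 157–158, which with the known 2 mm low bias is 160 (75+85), so it's fully home. Tote_a hasn't moved. Next the beaker.

>>> arm_command:
  deltas:
    - [-0.501,-0.592,0.091,0,1]
    - [-0.501,-0.592,0.091,0,1]
    - [-0.501,-0.592,0.091,0,1]
  newtons: 35

```text
t: 14.6
tool_pos: [553.1, 201.6, 240.4]
orientation: [-3.139, 0.0, 2.039]
ft_force: [0.7, 0.4, -0.0]
width: 85.4
grip_force: 0.0
```

>>> arm_command:
  deltas:
    - [-0.501,-0.591,0.091,0,1]
    - [-0.501,-0.591,0.091,0,1]
    - [-0.501,-0.591,0.091,0,1]

```text
t: 14.9
tool_pos: [508.0, 94.7, 226.8]
orientation: [-3.14, -0.0, 2.039]
ft_force: [0.8, -0.2, 0.7]
width: 85.7
grip_force: 0.0
```

>>> arm_command:
  deltas:
    - [-0.503,-0.591,0.09,0.01,1]
    - [-0.503,-0.591,0.09,0.01,1]
    - [-0.503,-0.591,0.09,0.01,1]
    - [-0.503,-0.591,0.09,0.01,1]

```text
t: 15.3
tool_pos: [464.4, -11.4, 213.9]
orientation: [-3.141, -0.0, 2.032]
ft_force: [0.7, 0.4, -0.4]
width: 85.5
grip_force: 0.0
```

Run:
```python
from plan import *
s=telemetry.observe();p=s["tool_pos"];y=np.degrees(s["orientation"][2]);print(s["t"],p,y,s["width"])
for nm in("wrist","side"):
    c=camera_params(nm);im,d=get_image(nm);W=world(nm,d,c)
    k=(np.hypot(W[...,0]-464,W[...,1]+10)<45)&(abs(W[...,2]-64)<6);t=W[k];print(nm,k.sum(),cv2.minEnclosingCircle(t[:,:2].astype(np.float32)),np.median(t[:,2]))
```

```text
15.3 [464.38350565 -11.37133144 213.92393763] 116.44876230981225 85.52068272264883
wrist 1135 ((463.07958984375, -10.548441886901855), 30.94780731201172) 65.05443476254196
side 150 ((463.6031494140625, -10.040226936340332), 33.07813262939453) 64.42029383289076
```

>>> arm_command:
  deltas:
    - [0,0,0.33,0,1]
    - [0,0,0.66,0,1]
    - [0,0,0.95,0,1]
    - [0,0,0.95,0,1]

```text
t: 15.8
tool_pos: [462.5, -8.4, 67.5]
orientation: [-3.134, -0.005, 2.037]
ft_force: [1.2, -0.5, 0.8]
width: 85.3
grip_force: 0.0
```

>>> arm_command:
  deltas:
    - [0,0,0.15,0,1]
    - [0,0,0.277,0,1]
    - [0,0,0.277,0,1]
    - [0,0,0.277,0,0.2]
    - [0,0,0.277,0,-0.2]
    - [0,0,0.277,0,-1]
    - [0,0,0.277,0,-1]
    - [0,0,0.277,0,-1]

```text
t: 16.6
tool_pos: [466.2, -9.7, 32.2]
orientation: [3.139, 0.001, 2.035]
ft_force: [-2.0, 2.3, 9.3]
width: 61.0
grip_force: 35.8
```

Run:
```python
from plan import *
s=telemetry.observe();p=s["tool_pos"];y=np.degrees(s["orientation"][2]);print(s["t"],p,y,s["width"],s["grip_force"])
Ob2=np.array([522.2,257.7,75]);T=Ob2+tR(206.9)@[-11,0,0];print(T)
z=p[2]
chain(p,y,[((*p[:2],z+140),y,1),((*p[:2],z+175),y,1),((*T[:2],z+180),116.9,3),((*T[:2],z+90),116.9,1)])
```

```text
16.6 [466.15935347  -9.71585846  32.15234773] 116.60034573965625 60.950503734105084 35.77859633602202
[532.00977283 262.6767818   75.        ]
[0.0, 0.0, -0.933, -0.0] -> [466. -10. 172.] 116.6
[0.0, 0.0, -0.234, -0.0] -> [466. -10. 207.] 116.6
[0.476, 0.402, -0.011, -0.003] -> [488.  81. 209.] 116.7
[0.475, 0.403, -0.011, -0.004] -> [510. 172. 211.] 116.8
[0.474, 0.403, -0.011, -0.003] -> [532. 263. 212.] 116.9
[0.0, 0.0, 0.6, 0.0] -> [532. 263. 122.] 116.9
```

>>> arm_command:
  deltas:
    - [0,0,-0.1,0,-1]
    - [0,0,-0.3,0,-1]
    - [0,0,-0.5,0,-1]
    - [0,0,-0.75,0,-1]
    - [0,0,-0.933,0,-1]

```text
t: 17.1
tool_pos: [465.4, -9.8, 173.5]
orientation: [3.139, 0.002, 2.035]
ft_force: [0.7, 0.5, -1.7]
width: 61.0
grip_force: 39.3
```

>>> arm_command:
  deltas:
    - [0,0,-0.15,0,-1]
    - [0,0,-0.29,0,-1]
    - [0.24,0.2,-0.29,0,-1]
    - [0.47,0.4,-0.29,0,-1]

```text
t: 17.5
tool_pos: [487.5, 80.7, 215.9]
orientation: [3.139, 0.001, 2.032]
ft_force: [0.6, -1.3, -1.7]
width: 60.7
grip_force: 39.3
```

>>> arm_command:
  deltas:
    - [0.16,0.14,0,0,-1]
    - [0.32,0.27,0,0,-1]
    - [0.475,0.403,0,0,-1]

```text
t: 17.8
tool_pos: [509.2, 172.4, 215.0]
orientation: [3.14, 0.0, 2.036]
ft_force: [0.6, -0.2, -1.1]
width: 61.5
grip_force: 39.3
```

>>> arm_command:
  deltas:
    - [0.16,0.14,0,0,-1]
    - [0.32,0.27,0,0,-1]
    - [0.42,0.36,0,0,-1]
    - [0.475,0.403,0,-0.01,-1]
    - [0.475,0.403,0,-0.01,-1]

```text
t: 18.3
tool_pos: [531.2, 262.3, 214.3]
orientation: [3.141, 0.0, 2.042]
ft_force: [-0.6, 0.1, -1.6]
width: 60.9
grip_force: 39.3
```

Run:
```python
from plan import *
s=telemetry.observe();p=s["tool_pos"];y=np.degrees(s["orientation"][2]);print(s["t"],p,y,s["width"],s["grip_force"],s["ft_force"])
T=(532.0,262.7);print("xy",cmd(p,y,(*T,p[2]),116.9),"down to 113:",(p[2]-113)/150)
im,d=get_image("side");W=world("side",d)
k=(np.hypot(W[...,0]-p[0],W[...,1]-p[1])<45)&(W[...,2]>166)&(W[...,2]<225);t=W[k];print(k.sum(),np.percentile(t,[1,50,99],axis=0))
cv2.imwrite("pics/s7.png",cv2.resize(im[200:380,130:330,::-1],(600,540)))
```

```text
18.3 [531.18292764 262.28483211 214.27483158] 116.98812534542029 60.90182069986047 39.282930828630924 [-0.55491472  0.06942015 -1.63939803]
xy [-0.     0.006  0.     0.003] down to 113: 0.675165543882586
382 [[499.86225124 236.74319642 183.66702144]
 [525.9823512  265.31014419 208.61584693]
 [558.42958556 292.58719116 224.5533241 ]]
```

View pics/s7.png

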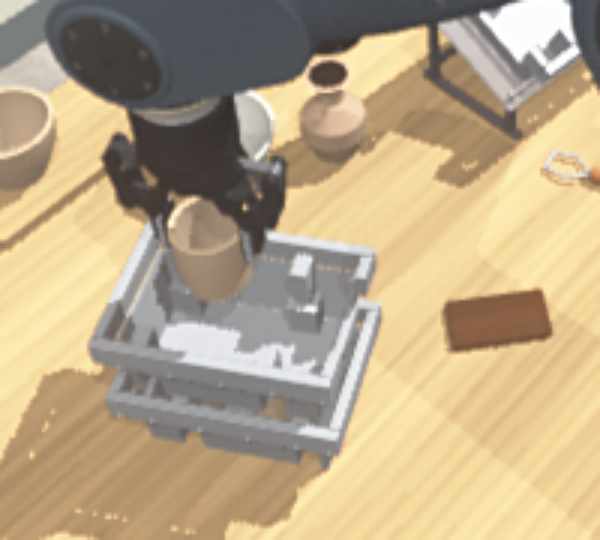

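The crop shows tote_b seated on tote_a, with the beaker held upright above its floor at about (210,265). Lowering to the floor.

>>> arm_command:
  deltas:
    - [0,0,0.1,0,-1]
    - [0,0,0.25,0,-1]
    - [0,0,0.4,0,-1]
    - [0,0,0.55,0,-1]
    - [0,0,0.63,0,-1]
    - [0,0,0.66,0,-1]
    - [0,0,0.67,0,-1]
    - [0,0,0.68,0,-1]

```text
t: 19.15
tool_pos: [531.9, 261.6, 112.6]
orientation: [3.14, 0.0, 2.04]
ft_force: [0.2, -0.6, -1.1]
width: 61.2
grip_force: 39.3
```

>>> arm_command:
  deltas:
    - [0,0,0.008,0,-1]
    - [0,0,0.014,0,-1]
    - [0,0,0.014,0,-1]

```text
t: 19.45
tool_pos: [531.6, 261.7, 110.2]
orientation: [3.141, 0.0, 2.04]
ft_force: [-1.1, -0.7, 2.9]
width: 60.9
grip_force: 39.7
```

>>> arm_command:
  deltas:
    - [0,0,0,0,0.5]
    - [0,0,0,0,0.72]
    - [0,0,0,0,0.72]
    - [0,0,-0.2,0,0.72]
    - [0,0,-0.5,0,0.72]
    - [0,0,-0.8,0,0.72]
    - [0,0,-1,0,0.5]

```text
t: 20.15
tool_pos: [531.8, 261.8, 262.8]
orientation: [3.138, 0.0, 2.04]
ft_force: [0.8, 0.2, -0.4]
width: 63.9
grip_force: 0.0
```

Run:
```python
from plan import *
s=telemetry.observe();p=s["tool_pos"];y=np.degrees(s["orientation"][2]);print(s["t"],p,y,s["width"],s["ft_force"])
c=camera_params("wrist");im,d=get_image("wrist");W=world("wrist",d,c)
k=(np.hypot(W[...,0]-532,W[...,1]-262)<45)&(abs(W[...,2]-143)<7);t=W[k];print(k.sum(),cv2.minEnclosingCircle(t[:,:2].astype(np.float32)),np.median(t[:,2]),np.polyfit(t[:,0],t[:,2],1),np.polyfit(t[:,1],t[:,2],1))
# tote_c recheck
for nm in("top","side"):
    _,d=get_image(nm);W=world(nm,d);q=(W-Oc)@Rb;k=(abs(q[...,2]-83)<6)&(abs(q[...,0])<125)&(abs(q[...,1])<95);u=q[k]
    print(nm,len(u),u[:,2].mean(),cv2.minAreaRect(u[:,:2].astype(np.float32)))
g=grip(Oc);print(g)
chain(p,y,[((*p[:2],265),y,1),((g[0],g[1],265),-5.7,6),((*g[:2],200),-5.7,1),(g,-5.7,1)])
```

```text
20.15 [531.83320177 261.80197174 262.84254736] 116.90610593983787 63.90073417855338 [ 0.83362616  0.18569293 -0.42600565]
1404 ((529.9889526367188, 261.7431335449219), 30.854843139648438) 142.94550950040662 [-3.89471066e-03  1.44536838e+02] [1.03477877e-02 1.39765258e+02]
top 442 82.36325345294578 ((0.974639892578125, -0.5180282592773438), (143.3509979248047, 199.78431701660156), 89.82958221435547)
side 155 82.96093644494793 ((72.05304718017578, 33.773216247558594), (85.94969177246094, 161.34732055664062), 45.5962028503418)
[ 548.51724244 -341.09784665  138.51182989]
[0.0, 0.0, -0.014, -0.0] -> [532. 262. 265.] 116.9
[-0.606, -0.287, -0.0, 0.681] -> [535. 161. 265.] 96.5
[-0.667, -0.057, -0.0, 0.681] -> [537.  61. 265.] 76.0
[-0.646, 0.18, -0.0, 0.681] -> [540. -40. 265.] 55.6
[-0.542, 0.393, -0.0, 0.682] -> [ 543. -140.  265.] 35.2
[-0.371, 0.559, -0.0, 0.681] -> [ 546. -241.  265.] 14.7
[-0.152, 0.652, -0.0, 0.681] -> [ 549. -341.  265.] -5.7
[-0.0, 0.0, 0.433, -0.0] -> [ 549. -341.  200.] -5.7
[-0.0, 0.0, 0.41, -0.0] -> [ 549. -341.  139.] -5.7
```

The beaker stands upright: rim flat at z 143, radius 31, and tote_c hasn't moved. I'm planning the tote_c pick with tool yaw 174°, so the final q6 is in range, and levelling it on clear bench near (545,10).

```bash
cat >> plan.py <<'E'
OLc=np.array([545.,10,0])
def levelc(piv,tilt,zp=10):
    E=OLc+tR(YS)@[0,50,0];return E+tR(YS,tilt)@(piv-[0,50,0])-[0,0,zp]
E
python3 - <<'E'
from plan import *
s=telemetry.observe();p=s["tool_pos"];y=116.9
_,d=get_image("top");W=world("top",d);q=(W-OLc)@tR(YS);m=(abs(q[...,0])<125)&(abs(q[...,1])<85)
print("obst",m.sum(),(W[...,2][m]>12).sum(),W[m][W[...,2][m]>12][::25].round().tolist()[:8])
g=grip(Oc)
chain(p,y,[((g[0],g[1],262),174.3,5),((*g[:2],200),174.3,1),(g,174.3,1)])
g2=g+[0,0,3];piv=Rb.T@(g2+[0,0,9]-Oc);T=levelc(piv,28,9);print("T",T)
print();chain(g,174.3,[(g+65*n,174.3,1),(g+65*n+[0,0,90],174.3,1),((*T[:2],285),174.3,2),((*T[:2],190),174.3,1),((*T[:2],T[2]+3),174.3,1)])
E
```

```text
obst 2718 0 []
[-0.727, -0.344, -0.001, -0.383] -> [535. 141. 261.] 128.4
[-0.644, -0.482, -0.001, -0.382] -> [539.  21. 262.] 139.9
[-0.535, -0.6, -0.001, -0.383] -> [ 542. -100.  262.] 151.3
[-0.405, -0.695, -0.0, -0.383] -> [ 545. -221.  262.] 162.8
[-0.258, -0.762, -0.001, -0.382] -> [ 549. -341.  262.] 174.3
[-0.0, 0.0, 0.413, -0.0] -> [ 549. -341.  200.] 174.3
[-0.0, 0.0, 0.41, -0.0] -> [ 549. -341.  139.] 174.3
T [500.57614939 -81.03796512  86.77152137]

[0.203, 0.0, -0.383, -0.0] -> [ 518. -338.  196.] 174.3
[0.0, 0.0, -0.6, -0.0] -> [ 518. -338.  286.] 174.3
[0.144, 0.847, 0.003, -0.0] -> [ 509. -210.  285.] 174.3
[0.143, 0.846, 0.003, -0.0] -> [501. -81. 285.] 174.3
[0.0, 0.0, 0.634, -0.0] -> [501. -81. 190.] 174.3
[0.0, 0.0, 0.668, -0.0] -> [501. -81.  90.] 174.3
```

>>> arm_command:
  deltas:
    - [-0.727,-0.344,0,-0.383,0]
    - [-0.727,-0.344,0,-0.383,0]
    - [-0.727,-0.344,0,-0.383,0]
  newtons: 70

```text
t: 20.65
tool_pos: [533.8, 138.1, 257.7]
orientation: [-3.139, -0.001, 2.242]
ft_force: [-0.1, 0.3, -0.2]
width: 42.5
grip_force: 0.0
```

>>> arm_command:
  deltas:
    - [-0.644,-0.482,0,-0.382,0]
    - [-0.644,-0.482,0,-0.382,0]
    - [-0.644,-0.482,0,-0.382,0]

```text
t: 20.95
tool_pos: [537.1, 17.4, 257.7]
orientation: [-3.139, -0.002, 2.442]
ft_force: [0.2, 0.4, -0.1]
width: 42.5
grip_force: 0.0
```

>>> arm_command:
  deltas:
    - [-0.535,-0.6,0,-0.383,0]
    - [-0.535,-0.6,0,-0.383,0]
    - [-0.535,-0.6,0,-0.383,0]

```text
t: 21.25
tool_pos: [540.5, -103.2, 257.7]
orientation: [-3.14, -0.003, 2.642]
ft_force: [0.7, 0.6, 0.6]
width: 42.9
grip_force: 0.0
```

>>> arm_command:
  deltas:
    - [-0.405,-0.695,0,-0.383,0]
    - [-0.405,-0.695,0,-0.383,0]
    - [-0.405,-0.695,0,-0.383,0]

```text
t: 21.55
tool_pos: [543.7, -223.9, 257.5]
orientation: [-3.142, -0.003, 2.842]
ft_force: [-0.2, 1.0, 0.2]
width: 43.1
grip_force: 0.0
```

>>> arm_command:
  deltas:
    - [-0.258,-0.762,0,-0.382,0]
    - [-0.258,-0.762,0,-0.382,0]
    - [-0.258,-0.762,0,-0.382,0]
    - [-0.258,-0.762,0,-0.382,0]
    - [-0.258,-0.762,0,-0.382,0]

```text
t: 22.05
tool_pos: [547.4, -341.0, 257.6]
orientation: [3.14, -0.002, 3.041]
ft_force: [0.7, 0.1, 0.3]
width: 43.2
grip_force: 0.0
```

Run:
```python
from plan import *
s=telemetry.observe();p=s["tool_pos"];y=np.degrees(s["orientation"][2]);print(s["t"],p,y,s["width"],s["joint_pos"])
c=camera_params("wrist");im,d=get_image("wrist");W=world("wrist",d,c);q=(W-Oc)@Rb;k=(abs(q[...,2]-85)<5)&(abs(q[...,0])<125)&(abs(q[...,1])<95);u=q[k]
print(len(u),u[:,2].mean(),np.percentile(u,[.5,50,99.5],axis=0).round(1).tolist())
g=grip(Oc);print(cmd(p,y,g,174.3))
```

```text
22.05 [ 547.37592221 -340.97934188  257.64852762] 174.2509172726981 43.18046934406616 [-6.29374150e-01  5.04488836e-01  1.35276786e+00  2.37578917e-04
  1.28732052e+00 -2.09989475e+00]
8552 83.97725928364777 [[-100.5, -69.1, 80.3], [-5.5, -8.8, 84.1], [98.0, 69.9, 86.0]]
[-0.008 -0.     0.794 -0.002]
```

Tote_c is where expected to within 1 mm. Gripping it, then lifting clear.

>>> arm_command:
  deltas:
    - [-0.008,0,0.3,0,0]
    - [-0.008,0,0.6,0,0]
    - [-0.008,0,0.79,0,0]
    - [-0.008,0,0.79,0,0]
    - [-0.008,0,0.79,0,-1]
    - [-0.008,0,0.79,0,-1]
    - [-0.008,0,0.79,0,-1]
    - [-0.008,0,0.79,0,-1]
    - [-0.008,0,0.79,0,-1]
    - [-0.008,0,0.79,0,-1]

```text
t: 23.1
tool_pos: [550.0, -342.0, 143.5]
orientation: [-3.14, 0.003, 3.042]
ft_force: [-0.6, 1.7, 6.7]
width: 8.1
grip_force: 71.2
```

>>> arm_command:
  deltas:
    - [0.02,0,-0.04,0,-1]
    - [0.05,0,-0.1,0,-1]
    - [0.1,0,-0.19,0,-1]
    - [0.15,0,-0.28,0,-1]
    - [0.203,0,-0.383,0,-1]
    - [0.203,0,-0.383,0,-1]

```text
t: 23.7
tool_pos: [518.6, -339.2, 201.6]
orientation: [-3.139, 0.003, 3.041]
ft_force: [0.7, 0.4, -2.5]
width: 8.2
grip_force: 69.8
```

>>> arm_command:
  deltas:
    - [0,0,-0.1,0,-1]
    - [0,0,-0.25,0,-1]
    - [0,0,-0.45,0,-1]
    - [0,0,-0.6,0,-1]

```text
t: 24.1
tool_pos: [519.1, -338.5, 290.6]
orientation: [-3.141, 0.001, 3.042]
ft_force: [-0.3, 0.3, -2.6]
width: 8.2
grip_force: 69.7
```

>>> arm_command:
  deltas:
    - [0.02,0.1,0,0,-1]
    - [0.05,0.28,0,0,-1]
    - [0.08,0.47,0,0,-1]
    - [0.11,0.66,0,0,-1]
    - [0.144,0.847,0,0,-1]

```text
t: 24.6
tool_pos: [509.1, -207.7, 287.2]
orientation: [3.141, -0.002, 3.042]
ft_force: [-0.0, 0.5, -2.6]
width: 8.0
grip_force: 69.8
```

>>> arm_command:
  deltas:
    - [0.03,0.19,0,0,-1]
    - [0.06,0.38,0,0,-1]
    - [0.09,0.57,0,0,-1]
    - [0.12,0.75,0,0,-1]
    - [0.143,0.846,0,0,-1]
    - [0.143,0.846,0,0,-1]

```text
t: 25.2
tool_pos: [500.5, -79.8, 287.8]
orientation: [3.141, -0.001, 3.044]
ft_force: [0.9, -1.3, -2.1]
width: 8.1
grip_force: 69.7
```

>>> arm_command:
  deltas:
    - [0,0,0.1,0,-1]
    - [0,0,0.3,0,-1]
    - [0,0,0.5,0,-1]
    - [0,0,0.65,0,-1]

```text
t: 25.6
tool_pos: [500.4, -82.1, 188.9]
orientation: [3.142, -0.002, 3.041]
ft_force: [0.0, 0.3, -2.7]
width: 8.5
grip_force: 69.8
```

>>> arm_command:
  deltas:
    - [0,0,0.2,0,-1]
    - [0,0,0.38,0,-1]
    - [0,0,0.5,0,-1]
    - [0,0,0.56,0,-1]
    - [0,0,0.56,0,-1]

```text
t: 26.1
tool_pos: [500.6, -81.9, 106.0]
orientation: [3.141, -0.002, 3.042]
ft_force: [0.1, -0.8, -1.8]
width: 7.9
grip_force: 69.8
```

Run:
```python
from plan import *
s=telemetry.observe();p=s["tool_pos"];print(s["t"],p,np.degrees(s["orientation"]),s["ft_force"],s["grip_force"])
piv=Rb.T@(np.array([550,-342,143.5+7])-Oc);T=levelc(piv,28,7);print("piv",piv,"T",T)
for t in (28,24,20,16,12,8,4,0,-1): print(t,cmd(T,174.3,levelc(piv,t,7),174.3))
```

```text
26.1 [500.64488067 -81.87838591 105.97235056] [ 1.79986671e+02 -1.15704173e-01  1.74266281e+02] [ 0.09149462 -0.77594756 -1.76745672] 69.78416204452515
piv [-95.75042561  -9.43917273  76.85018988] T [502.05890695 -81.94011848  88.75969148]
28 [ 0.  0.  0. -0.]
24 [-0.044 -0.     0.009 -0.   ]
20 [-0.088 -0.     0.021 -0.   ]
16 [-0.13  -0.     0.037 -0.   ]
12 [-0.172 -0.     0.055 -0.   ]
8 [-0.212 -0.     0.076 -0.   ]
4 [-0.25 -0.    0.1  -0.  ]
0 [-0.287 -0.     0.126 -0.   ]
-1 [-0.296 -0.     0.133 -0.   ]
```

>>> arm_command:
  deltas:
    - [0,0,0.04,0,-1]
    - [0,0,0.07,0,-1]
    - [0,0,0.09,0,-1]
    - [0,0,0.105,0,-1]
    - [0,0,0.105,0,-1]

```text
t: 26.6
tool_pos: [501.1, -81.5, 91.1]
orientation: [3.142, -0.0, 3.042]
ft_force: [0.1, -0.5, -3.0]
width: 8.1
grip_force: 69.7
```

>>> arm_command:
  deltas:
    - [0,0,0.012,0,-1]
    - [0,0,0.02,0,-1]
    - [-0.022,0,0.024,0,-1]
    - [-0.044,0,0.03,0,-1]
    - [-0.066,0,0.035,0,-1]
    - [-0.088,0,0.042,0,-1]
    - [-0.11,0,0.05,0,-1]
    - [-0.13,0,0.058,0,-1]

```text
t: 27.4
tool_pos: [521.6, -83.7, 83.5]
orientation: [-3.141, 0.002, 3.042]
ft_force: [-1.0, -0.2, 9.4]
width: 7.8
grip_force: 73.0
```

>>> arm_command:
  deltas:
    - [-0.021,0,0.01,0,-1]
    - [-0.042,0,0.019,0,-1]
    - [-0.062,0,0.028,0,-1]
    - [-0.082,0,0.04,0,-1]
    - [-0.102,0,0.051,0,-1]
    - [-0.12,0,0.063,0,-1]
    - [-0.14,0,0.076,0,-1]
    - [-0.158,0,0.09,0,-1]
    - [-0.17,0,0.1,0,-1]

```text
t: 28.3
tool_pos: [548.1, -86.4, 69.1]
orientation: [-3.141, 0.005, 3.042]
ft_force: [3.3, -1.0, 10.2]
width: 7.9
grip_force: 76.1
```

Run:
```python
from plan import *
s=telemetry.observe();print(s["t"],s["tool_pos"],s["ft_force"])
for nm in("wrist","side"):
    c=camera_params(nm);im,d=get_image(nm);W=world(nm,d,c);Q=(W-OLc)@tR(YS)
    for sg in(-1,1):
        k=(abs(Q[...,0])<98)&(Q[...,1]*sg>45)&(Q[...,1]*sg<90)&(Q[...,2]>50)&(Q[...,2]<115);q=Q[k]
        for x0 in(-80,-40,0,40):
            t=q[abs(q[:,0]-x0)<10]
            if len(t)>10: print(nm,sg,x0,len(t),t[t[:,2]>np.percentile(t[:,2],98)-3].mean(0).round(1))
```

```text
28.3 [548.092556   -86.42136631  69.06237929] [ 3.30084911 -0.98444619 10.15453093]
wrist -1 -80 85 [-88.8 -56.6  75.2]
wrist -1 -40 292 [-33.6 -56.7  80.4]
wrist -1 0 498 [  6.6 -55.6  63.6]
wrist -1 40 1754 [ 32.5 -58.8  88. ]
wrist 1 -80 2826 [-80.   68.5  83.4]
wrist 1 -40 2158 [-40.   68.3  83.6]
wrist 1 0 2011 [-0.8 68.  83.7]
wrist 1 40 471 [32.9 50.9 58. ]
side -1 -80 37 [-73.2 -63.   90.1]
side -1 -40 62 [-38.8 -61.4  92. ]
side -1 0 70 [  3.2 -61.4  91.9]
side -1 40 74 [ 40.1 -63.1  90.3]
side 1 -80 53 [-79.   67.9  85.6]
side 1 -40 41 [-38.9  66.9  84.6]
side 1 0 50 [-0.8 68.1 87.3]
side 1 40 68 [38.5 67.  86.1]
```

>>> arm_command:
  deltas:
    - [-0.015,0,0.012,0,-1]
    - [-0.03,0,0.022,0,-1]
    - [-0.035,0,0.034,0,-1]
    - [-0.035,0,0.038,0,-1]
  newtons: 25

```text
t: 28.8
tool_pos: [552.9, -87.7, 66.0]
orientation: [-3.14, 0.004, 3.042]
ft_force: [-16.3, -3.4, 51.8]
width: 8.1
grip_force: 83.5
```

>>> arm_command:
  deltas:
    - [0,0,-0.02,0,-1]
    - [0,0,-0.02,0,-0.6]
    - [0,0,-0.02,0,-0.3]
    - [0,0,-0.02,0,-0.3]

```text
t: 29.2
tool_pos: [551.1, -86.4, 64.4]
orientation: [3.141, -0.0, 3.042]
ft_force: [-0.3, -0.1, -0.6]
width: 29.7
grip_force: 0.0
```

Run:
```python
from plan import *
s=telemetry.observe();print(s["t"],s["tool_pos"],np.degrees(s["orientation"][2]),s["width"],s["ft_force"])
for nm in("top","side","wrist"):
    c=camera_params(nm);im,d=get_image(nm);W=world(nm,d,c);print(nm,rimfit(W,OLc,YS,84,tol=5,xr=115))
    Q=(W-OLc)@tR(YS);k=(abs(Q[...,0])<115)&(abs(Q[...,1])<90)&(abs(Q[...,2]-84)<5);q=Q[k];print(np.percentile(q,[.5,99.5],axis=0).round(1).tolist())
    for sg in(-1,1):
        u=q[(q[:,1]*sg>58)&(abs(q[:,0])<90)]
        if len(u)>20:print(sg,len(u),np.polyfit(u[:,0],u[:,1],1).round(4))
    if nm!="wrist": print("b",rimfit(W,Oa,206.6,158,tol=6,xr=115))
```

```text
29.2 [551.06001111 -86.43173005  64.44344005] 174.2925249953833 29.673647296143233 [-0.27214716 -0.10893517 -0.55173735]
top (array([550.2,  57.4,   0. ]), 174.3, array([139.8, 103.9]), 83.4, np.int64(154))
[[-3.9, -70.2, 79.2], [99.7, 69.4, 88.3]]
-1 64 [ 1.40000e-03 -6.54264e+01]
1 45 [-7.10000e-03  6.45309e+01]
b (array([521.5, 259.2,   0. ]), 207.0, array([200.8, 141.2]), 157.7, np.int64(470))
side (array([545.9,   3. ,   0. ]), 84.3, array([215.2, 143.9]), 84.1, np.int64(590))
[[-112.7, -72.9, 79.1], [99.7, 69.9, 88.8]]
-1 174 [-2.10000e-03 -6.55723e+01]
1 208 [6.30000e-03 6.45806e+01]
b (array([521.9, 257.6,   0. ]), 206.9, array([201.1, 143.3]), 158.4, np.int64(1076))
wrist (array([538.8, -30.7,   0. ]), 88.6, array([148.2, 143.7]), 84.1, np.int64(16125))
[[-111.7, -65.5, 79.6], [32.9, 70.0, 88.0]]
-1 484 [ 4.68000e-02 -6.19573e+01]
1 7895 [-2.6000e-03  6.4797e+01]
```

>>> arm_command:
  deltas:
    - [0,0,0.015,0,-1]
    - [0,0,0.015,0,-1]
    - [0,0,0.015,0,-1]
    - [0,0,0.015,0,-1]
    - [0,0,0.015,0,-1]
  newtons: 70

```text
t: 29.85
tool_pos: [551.1, -86.5, 62.4]
orientation: [3.142, -0.0, 3.042]
ft_force: [-0.9, 0.3, -2.0]
width: 8.6
grip_force: 68.2
```

Run:
```python
from plan import *
s=telemetry.observe();p=s["tool_pos"];print(s["t"],p,s["width"],s["ft_force"])
off=tR(84.2).T@(np.array([551.1,-86.4,0])-[545.5,9.8,0]);print(off);off[0]=(off[0]-95)/2
Ob2=np.array([521.8,258.0,0]);T=Ob2+tR(26.9)@off;print("T",T)
y=174.3;p=np.array([551.1,-86.4,62.2])
chain(p,y,[((*p[:2],202),y,1),((*p[:2],270),y,1),((*T[:2],270),y-57.3,3)])
```

```text
29.85 [551.05485788 -86.49542476  62.39687341] 8.617522088735479 [-0.85062877  0.32873571 -1.98548581]
[-95.14160893 -15.29294776   0.        ]
T [443.93515182 201.34845519   0.        ]
[0.0, 0.0, -0.932, -0.0] -> [551. -86. 202.] 174.3
[0.0, 0.0, -0.453, -0.0] -> [551. -86. 270.] 174.3
[0.3, 0.613, -0.0, 0.637] -> [515.  10. 270.] 155.2
[0.485, 0.48, -0.0, 0.636] -> [480. 105. 270.] 136.1
[0.615, 0.296, -0.0, 0.637] -> [444. 201. 270.] 117.0
```

>>> arm_command:
  deltas:
    - [0,0,-0.05,0,-1]
    - [0,0,-0.2,0,-1]
    - [0,0,-0.4,0,-1]
    - [0,0,-0.6,0,-1]
    - [0,0,-0.8,0,-1]
    - [0,0,-0.932,0,-1]

```text
t: 30.45
tool_pos: [551.6, -86.6, 205.0]
orientation: [-3.141, 0.002, 3.042]
ft_force: [0.2, 0.1, -3.6]
width: 8.7
grip_force: 68.5
```

>>> arm_command:
  deltas:
    - [0,0,-0.15,0,-1]
    - [0,0,-0.32,0,-1]
    - [0,0,-0.453,0,-1]

```text
t: 30.75
tool_pos: [551.1, -86.5, 272.3]
orientation: [-3.141, 0.001, 3.042]
ft_force: [0.4, 0.3, -2.4]
width: 8.6
grip_force: 68.5
```

>>> arm_command:
  deltas:
    - [0.03,0.07,0,0.07,-1]
    - [0.1,0.2,0,0.21,-1]
    - [0.17,0.34,0,0.35,-1]
    - [0.23,0.48,0,0.5,-1]
    - [0.3,0.613,0,0.637,-1]

```text
t: 31.25
tool_pos: [514.9, 10.3, 270.7]
orientation: [-3.142, 0.0, 2.705]
ft_force: [-0.7, 0.0, -3.0]
width: 8.4
grip_force: 68.6
```

>>> arm_command:
  deltas:
    - [0.12,0.12,0,0.16,-1]
    - [0.24,0.24,0,0.32,-1]
    - [0.36,0.36,0,0.48,-1]
    - [0.485,0.48,0,0.636,-1]

```text
t: 31.65
tool_pos: [479.0, 106.2, 270.7]
orientation: [-3.141, -0.0, 2.372]
ft_force: [0.3, 0.7, -1.7]
width: 8.5
grip_force: 68.6
```

>>> arm_command:
  deltas:
    - [0.15,0.07,0,0.16,-1]
    - [0.3,0.14,0,0.32,-1]
    - [0.44,0.21,0,0.46,-1]
    - [0.55,0.26,0,0.57,-1]
    - [0.615,0.296,0,0.637,-1]
    - [0.615,0.296,0,0.637,-1]
    - [0.615,0.296,0,0.637,-1]

```text
t: 32.35
tool_pos: [443.9, 201.0, 270.5]
orientation: [-3.141, 0.0, 2.044]
ft_force: [-0.2, 0.5, -2.2]
width: 8.5
grip_force: 68.6
```

Run:
```python
from plan import *
s=telemetry.observe();p=s["tool_pos"];print(s["t"],p,np.degrees(s["orientation"]),s["ft_force"],s["joint_pos"])
O=np.array([521.8,258.0,0]);zr=85+p[2]-62.4
for nm in("top","side"):
    _,d=get_image(nm);W=world(nm,d);q=(W-O)@tR(26.9);k=(abs(q[...,0])<125)&(abs(q[...,1])<90)&(abs(q[...,2]-zr)<14);t=q[k];print(nm,len(t),zr,np.percentile(t,[1,50,99],axis=0).round(1).tolist())
    for sg in(-1,1):
        u=t[(t[:,1]*sg>52)&(abs(t[:,2]-zr+1.5)<5)]
        if len(u)>20: print(sg,len(u),np.percentile(u,[2,50,98],axis=0).round(1).tolist(),np.polyfit(u[:,0],u[:,1],1).round(4),np.polyfit(u[:,0],u[:,2],1).round(4))
    print("b",rimfit(W,O,206.9,158,tol=6,xr=115))
```

```text
32.35 [443.91206196 201.0075533  270.47499442] [-1.79987488e+02  8.09893894e-03  1.17084387e+02] [-0.24457089  0.54431627 -2.18812112] [ 3.29712123e-01  1.94726415e-01  1.75921373e+00 -1.84387676e-04
  1.18784852e+00 -1.42930674e-01]
top 478 293.074994421388 [[-99.7, -70.0, 279.2], [34.6, -54.5, 289.6], [98.6, 69.5, 296.8]]
-1 192 [[-96.6, -69.9, 287.3], [-1.3, -64.4, 291.4], [96.4, -53.7, 296.0]] [ 2.70000e-03 -6.42886e+01] [-9.000000e-04  2.913024e+02]
1 99 [[4.3, 56.3, 287.2], [51.2, 64.3, 290.1], [95.4, 70.2, 295.3]] [-2.51000e-02  6.55961e+01] [7.400000e-03 2.900991e+02]
b (array([548.1, 205. ,   0. ]), 202.9, array([200.8,  32.6]), 158.2, np.int64(170))
side 1441 293.074994421388 [[-111.7, -70.0, 279.4], [7.8, 45.9, 290.4], [98.3, 69.5, 304.1]]
-1 202 [[-1.7, -71.3, 287.1], [48.6, -63.4, 291.7], [97.0, -54.0, 295.1]] [ 2.47000e-02 -6.50539e+01] [1.20000e-03 2.91413e+02]
1 477 [[-97.9, 54.7, 286.9], [-4.3, 65.1, 291.9], [95.8, 69.4, 295.1]] [2.7000e-03 6.4313e+01] [-2.900000e-03  2.914932e+02]
b (array([521.9, 257.7,   0. ]), 206.9, array([201.1, 143. ]), 158.4, np.int64(656))
```

Tote_c is centred over tote_b within 1 mm, level, and facing the opposite way. Lowering.

>>> arm_command:
  deltas:
    - [0,0,0.05,0,-1]
    - [0,0,0.15,0,-1]
    - [0,0,0.25,0,-1]
    - [0,0,0.31,0,-1]
    - [0,0,0.34,0,-1]
    - [0,0,0.36,0,-1]
    - [0,0,0.37,0,-1]
    - [0,0,0.38,0,-1]
    - [0,0,0.385,0,-1]

```text
t: 33.35
tool_pos: [444.2, 201.3, 212.7]
orientation: [3.141, 0.0, 2.042]
ft_force: [-0.5, -0.4, -2.1]
width: 8.6
grip_force: 68.7
```

>>> arm_command:
  deltas:
    - [0,0,0.006,0,-1]
    - [0,0,0.012,0,-1]
    - [0,0,0.015,0,-1]

```text
t: 33.65
tool_pos: [444.9, 201.6, 211.7]
orientation: [3.139, 0.0, 2.042]
ft_force: [-3.7, -1.1, 11.8]
width: 8.8
grip_force: 70.8
```

>>> arm_command:
  deltas:
    - [0,0,-0.005,0,-1]
    - [0,0,-0.008,0,-0.6]
    - [0,0,-0.008,0,-0.2]
    - [0,0,-0.008,0,-0.2]
    - [0,0,-0.2,0,-0.2]
    - [0,0,-0.5,0,-0.2]
    - [0,0,-0.9,0,0]
    - [-0.4,-0.6,-0.9,0,0]
    - [-0.8,-0.8,-0.9,0,0]
    - [-0.8,-0.8,-0.9,0,0]
    - [-0.8,-0.8,-0.9,0,0]

```text
t: 34.75
tool_pos: [390.5, 37.4, 345.6]
orientation: [3.141, 0.001, 2.04]
ft_force: [0.8, -0.5, 0.8]
width: 43.0
grip_force: 0.0
```

Run:
```python
from plan import *
s=telemetry.observe();print(s["t"],s["tool_pos"])
O=np.array([521.8,258.0,0])
ims=[]
for nm in("top","side"):
    im,d=get_image(nm);ims.append(im[:,:,::-1]);W=world(nm,d);print(nm,"c",rimfit(W,O,26.9,233,tol=7,xr=115),"b",rimfit(W,O,206.9,158,tol=5,xr=115)[:4],"a",rimfit(W,O,26.9,83,tol=5,xr=115)[:4])
    q=(W-O)@tR(26.9);k=(abs(q[...,0])<105)&(abs(q[...,1])<72)&(abs(q[...,2]-233)<6)&(abs(q[...,1])>58);t=q[k];print(np.linalg.lstsq(np.c_[t[:,:2],np.ones(len(t))],t[:,2],rcond=None)[0].round(4))
cv2.imwrite("pics/end.png",np.hstack([cv2.resize(ims[0][110:300,100:370],(400,300)),cv2.resize(ims[1][180:380,120:390],(400,300))]))
```

```text
34.75 [390.50170866  37.42471118 345.62720406]
top c (array([522.6, 258.7,   0. ]), 26.7, array([200.6, 141.9]), 232.6, np.int64(549)) b (array([521.4, 258.4,   0. ]), 207.1, array([200.3, 141.1]), 156.1) a (array([515.4, 204.1,   0. ]), -7.0, array([239. , 110.9]), 83.0)
[ 1.300000e-03 -1.100000e-03  2.329724e+02]
side c (array([523.1, 257.8,   0. ]), 27.0, array([201.2, 144.1]), 233.0, np.int64(1229)) b (array([521.1, 258.3,   0. ]), 207.3, array([200. , 140.7]), 157.2) a (array([521.9, 257.9,   0. ]), 27.1, array([201.1, 143. ]), 83.2)
[-1.200000e-03 -1.000000e-04  2.333465e+02]
```

View pics/end.png

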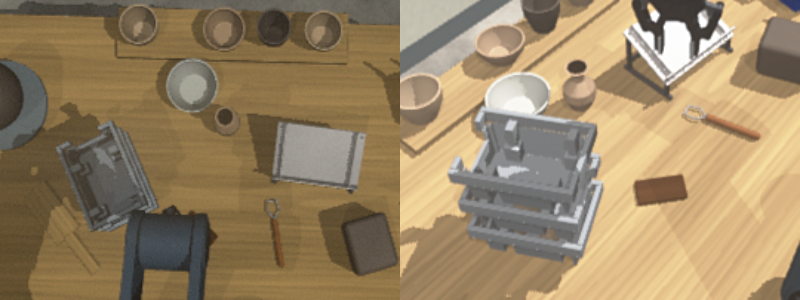

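The final picture shows the three-tote stack at left, (105,180) in the top view and (525,185) in the side view. Facings alternate, the stand is empty, and the bystanders haven't moved. The top rim reads 233 plus the 2 mm bias, which is 235 (150+85), and it's level, so I'm handing in.

```bash
python3 -c "
from bench import ticket;print(ticket.finish_job())"
```

```text
the job is handed in; nothing more can be done
None
```

The job is done and handed in at about 35 s of the 72 s limit: tote_b and tote_c each sit fully home, facing opposite to the tote below, the beaker stands upright in tote_b, tote_a read unmoved, and the bystanders looked undisturbed. One caution is that the wrist read 51.8 N while pressing tote_c level on the bench, under the 120 N wrist limit.

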